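# Load the index table and push it on until the drop pin locks

### The job

Stand the middle-sized of the three weights in the one empty pocket of the rotary index table, then push the table round by its upright post, anticlockwise as seen from above, until the drop pin falls by itself into the next slot and locks it. Prove the lock by leaning on the post the same way with a steady 12 N or so for a second (never push the table with more than 18 N), then let go; do not touch the pin or shift the other two weights.

Things in the scene. Friction and masses are not known exactly. Their poses are not given: they have to be found in the camera images.
- weight_200_mid (a point): the middle-sized of three plain metal weights: a cylinder 33 mm across, 35 mm tall, with a round head 18 mm across above it, 35 to 49 mm above the foot; 0.2 kg, standing on the worktop. This point is on its axis, 25 mm above its foot (half-way up). Grasp it from above, by the cylinder or the head
- weight_100_mid (a point): the smallest weight, same form, 27 mm across, 40 mm tall; point on its axis half-way up. Leave it standing where it is
- weight_500_mid (a point): the largest weight, same form, 43 mm across, 60 mm tall; point on its axis half-way up. Leave it standing where it is
- index_table: fixed base of the index table: a round grey plate 228 mm across; on it an upright carries a dark guide block (34 x 34 mm, 40 to 68 mm above the worktop) over the disc's rim. Origin: on the axis of rotation, at worktop height; z up; x points from the axis to the pin, 104 mm away, which may be set up to 8 mm off sideways; the upright ends 146 mm from the axis
- turntable (a joint): angle (rad) of the turning disc, 224 mm across, top 24 mm above the worktop; grows anticlockwise seen from above. A slot is under the pin near 0 and near 1.57 (the one wanted, within 0.08: the pin's guide is adjustable); it starts between. Steady friction, about 4 N at the post; it stays where left. Once the pin has dropped it is stopped hard, after up to 0.05 rad of play
- pocket (a point): the empty pocket, on the turning disc 50 mm from the axis: centre of its floor, 24 mm above the worktop. A black ring wall 8 mm high, 41 mm inside and 48 mm outside diameter. The other three pockets hold steel discs 22 mm high that belong to the table. A low hub 24 mm across, 14 mm high stands on the disc's axis
- post (a point): the upright round steel post on the turning disc, 83 mm from the axis, 14 mm in diameter, its top 86 mm above the worktop; it stands 135 degrees anticlockwise from the empty pocket. This point is on its axis, 64 mm above the worktop. Push it sideways, along the circle about the table's axis
- drop_pin: a loose steel pin of 12 mm diameter with a black knob 22 mm across, 61 mm tall, standing upright in the guide block. Origin: centre of its foot. At the start it rests on the raised ring (foot 36 mm above the worktop); it falls 12 mm, foot to 24 mm, when a slot comes under it. Its knob's top is 97 mm above the worktop while raised
- slot (a point): centre of the slot wanted, on the turning disc 104 mm from the axis, at the height of the disc's top (24 mm above the worktop). The disc has a raised steel ring along its rim (16 mm wide, top 36 mm above the worktop) cut by four such radial slots 15 mm wide, 90 degrees apart, in line with the four pockets; this one is 90 degrees clockwise from the empty pocket

How it is judged:
By the outcome, as a careful person would: the job done as asked, in the order asked, and still so for the second after the job is handed in, with the robot touching nothing.
It also fails if it takes over 72 s, if anything falls off the work surface, if the arm or the gripper's body presses on something with over 40 N, if the wrist force passes 120 N, or if a joint passes its speed limit or range.

### The arm

A 6-joint arm with a two-finger parallel gripper is mounted at the origin on a cart in front of the work surface, level with it; the furniture and walls round the work are solid. World frame = base frame: x ahead of the robot, y to its left, z up, the work surface at z = 0. Lengths are in m, angles in degrees, forces in N, time in s.
With the tool pointing down it reaches from about 0.375 to 0.9 m from the base axis. Payload 3.1 kg.
Tool frame: the origin (TCP) lies midway between the tips of the shut fingers; the grasp point (between the pads) lies 19 mm behind it; x points along the fingers, y is the direction in which the jaws open and shut, and the axes are right-handed (so a half turn about x gives the same grasp; the last joint's range is limited). The gripper opens to 87 mm and grips with 3 to 60 N. Pads are 19 mm wide; open, the fingers measure 117 mm over their backs; the gripper's body (75 mm by 190 mm) begins 51 mm behind the grasp point.
Start: joints at [53.142, 30.224, 82.088, -0, 67.689, -10.227], TCP at [0.28, 0.559, 0.223] pointing down, gripper open.
Joint ranges: [-176.69, 176.69], [-43.24, 126.21], [12.49, 139.97], [-82, 262], [0, 151.66], [-163.58, 163.58]. Speed limits (degrees/s): [159.86, 159.86, 180, 180, 180, 180].

### API

Orientations are given as a 3x3 rotation matrix whose columns are the frame's x, y, z axes.
In Python, from rig import bot gives the robot as it stands.
- The arm moves only by the tool play_rows, never from a script. Its argument "motion" is a list of rows, each a list of 3 entries, a list of its own where there are three numbers: the shift along the tool's x, y, z in mm, then the turn, a rotation vector about the tool's x, y, z in degrees, then the opening, from 0 (shut) to 1 (fully open). A call has 1 to 8 rows; each row is the pose to reach, as a shift and turn from the pose commanded when the call began, along the tool's axes at that moment; what a row does not reach only later rows make up. A row lasts 1/10 s, in which the tool goes at most 50 mm and 8.59 degrees, less where a joint would pass 70% of its speed; a pose out of reach is approached as far as the arm can. A call with a gripper value outside its range is refused whole. The fingers move at their own pace and stop on an object; the grip force is fixed at half the most. Time passes only in rows, so rows that repeat a pose let the fingers close. It gives the time, the measured TCP pose, the force and the opening at its end, in the units of the state.
- bot.read_state(): the state, without advancing time (a new reading comes with each control period).
- bot.capture(name): name is "side" or "top"; returns a dict with "img" (420x560x3 uint8, blue, green, red), "mtx" (3x3 intrinsics, pixels), "rvec" (rotation vector, rad) and "tvec" (3), from world to camera coordinates, as OpenCV has them. Camera axes: x right, y down, z forward; pixel columns grow to the right and rows downward; lengths in m; the calibration is good to about 2 mm. A picture is of the moment at which its call begins. There is no depth.
- bot.hand_in(): hands the job in, once; it reports no verdict.
The state is a dict: "time_s": time; "joint_positions": joint angles; "qvel": joint speeds; "tau": joint torques, N m; "position": TCP position; "tcp_rot": TCP orientation; "force": force on the tool from outside, world axes, zero at the start; "moment": the same for the moment, N m; "opening": opening from 0.0 (shut) to 1.0 (fully open).
Only numpy, scipy, OpenCV 4.12 (cv2) and the standard library are available. Lean on these libraries where they do the work, as an engineer would, in place of code of your own. Each camera call takes 0.05 s, during which the arm holds its last target.

## Working session

There is one attempt and no reset: what is moved stays moved. The work goes in short steps, Python scripts to look and compute and a tool call to move; the robot and the scene stay as the last step left them, time stands still between calls to the robot, and variables do not carry over. Pictures are saved under pics/ and viewed, and the job is handed in when it is done.

Besides the shell and the picture viewer there is one more tool, called after "Emit:" by a JSON object that holds its "method" and its "body". play_rows: Moves the arm, as the interface text tells. Its arguments: {"type":"object","properties":{"motion":{"type":"array"}},"required":["motion"]}

```bash
ls; mkdir -p pics
python3 - <<'E'
from rig import bot
import cv2,numpy as np
s=bot.read_state();print(s)
for n in("side","top"):
    c=bot.capture(n);cv2.imwrite(f"pics/{n}0.png",c["img"]);print(n,c["mtx"],c["rvec"],c["tvec"])
    R=cv2.Rodrigues(np.array(c["rvec"]))[0];print(-R.T@np.array(c["tvec"]).ravel(),R[2])
E
```

```text
pics
{'time_s': 0.0, 'joint_positions': array([ 5.31411315e+01,  3.02776155e+01,  8.21569875e+01,  2.71578970e-04,
        6.76868747e+01, -1.02286029e+01]), 'qvel': array([ 0.00444828,  0.02679409,  0.02897595, -0.05538706, -0.00288474,
        0.02801906]), 'tau': array([ 7.29351359e-04, -4.40046072e+01, -1.76591170e+01,  6.33728877e-02,
        5.83772594e-02, -1.57879476e-04]), 'position': array([0.27968763, 0.55811616, 0.22158276]), 'tcp_rot': array([[-1.27529257e-03,  4.48231632e-01,  8.93916539e-01],
       [-1.69376191e-03,  8.93915015e-01, -4.48233284e-01],
       [-9.99997752e-01, -2.08571036e-03, -3.80805510e-04]]), 'force': array([-0.63194161,  0.27721869, -1.00136605]), 'moment': array([ 0.00244315, -0.01431247, -0.02069175]), 'opening': 1.0034345325625578}
side [[521.90531872   0.         271.15992626]
 [  0.         521.90531872 213.19694109]
 [  0.           0.           1.        ]] [ 2.12904735 -0.30792277  0.16671324] [-0.55366396  0.0435207   1.14407687]
[ 0.26624631 -1.05446892  0.65921006] [ 0.23729487  0.80451604 -0.5444677 ]
top [[484.59571358   0.         273.13658585]
 [  0.         484.59571358 206.88357846]
 [  0.           0.           1.        ]] [ 2.14848929 -2.15846085  0.11598509] [-0.13924202  0.52042517  1.15682992]
[ 0.37737049 -0.15626924  1.20899032] [ 0.11994561  0.01231336 -0.9927041 ]
```

View pics/side0.png

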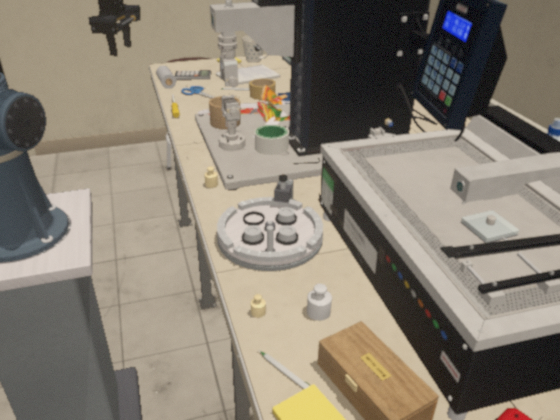

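View pics/top0.png

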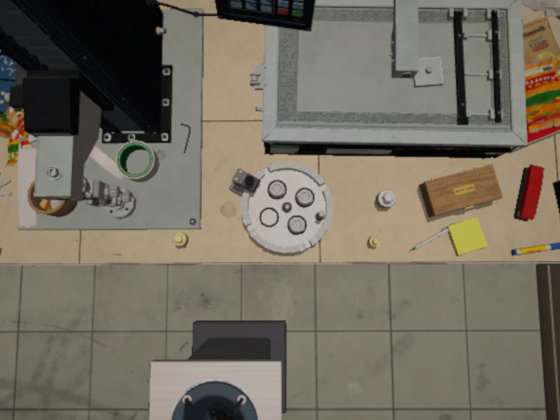

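Run:
```python
import cv2,numpy as np
t=cv2.imread("pics/top0.png");s=cv2.imread("pics/side0.png")
f=lambda im,x,y,w,h,k:cv2.resize(im[y:y+h,x:x+w],None,fx=k,fy=k,interpolation=cv2.INTER_CUBIC)
cv2.imwrite("pics/t_table.png",f(t,225,155,120,105,6))
a=f(t,160,220,40,40,9);b=f(t,355,220,40,40,9)
cv2.imwrite("pics/t_w.png",np.hstack([a,b]))
a=f(s,190,160,40,40,9);b=f(s,238,285,40,40,9)
cv2.imwrite("pics/s_w.png",np.hstack([a,b]))
cv2.imwrite("pics/s_table.png",f(s,210,170,120,100,6))
```

```text
(no output)
```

View pics/t_table.png

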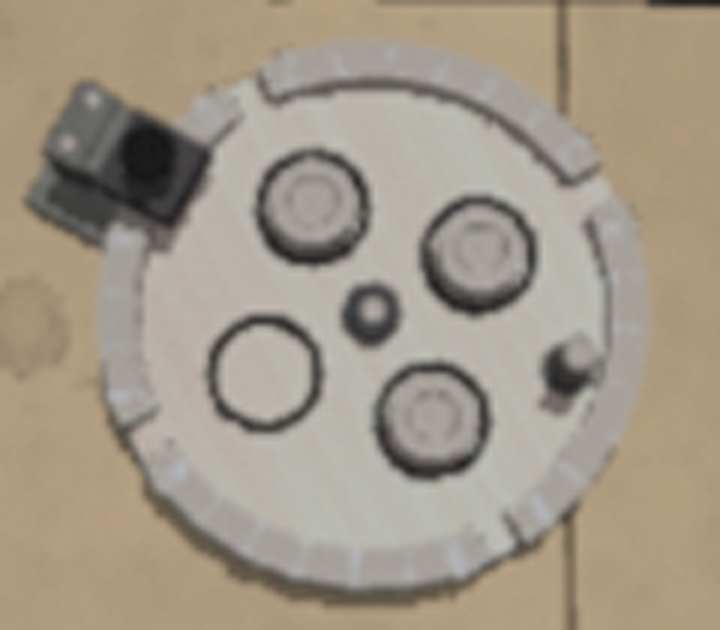

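View pics/t_w.png

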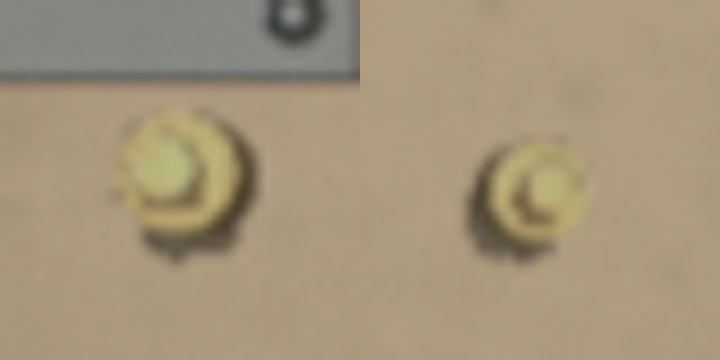

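View pics/s_w.png

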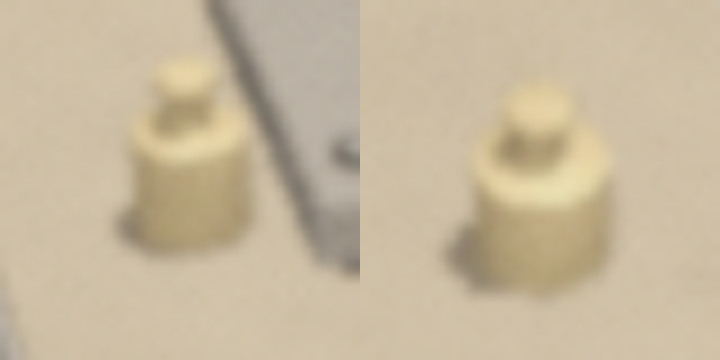

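View pics/s_table.png

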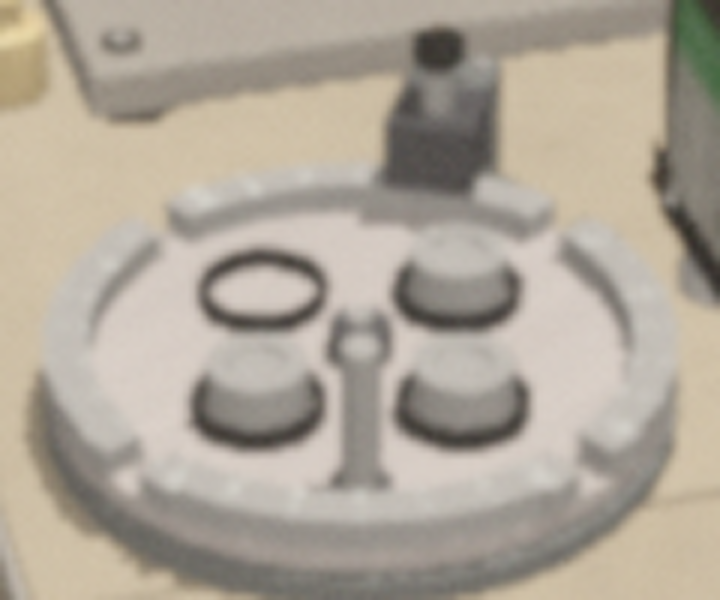

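```bash
cat > h.py <<'E'
import cv2,numpy as np
from rig import bot
def cams():
    return {n:bot.capture(n) for n in("side","top")}
def P(c):
    R=cv2.Rodrigues(np.array(c["rvec"]))[0]; return np.array(c["mtx"])@np.hstack([R,np.array(c["tvec"]).reshape(3,1)])
def tri(cs,pt,ps):
    X=cv2.triangulatePoints(P(cs["top"]),P(cs["side"]),np.array(pt,float),np.array(ps,float)).ravel();X=X[:3]/X[3]
    e=[np.linalg.norm(proj(cs[n],X)-p) for n,p in(("top",pt),("side",ps))]
    return np.round(X*1000,1),np.round(e,2)
def proj(c,X):
    return cv2.projectPoints(np.array(X,float).reshape(-1,3),c["rvec"],c["tvec"],c["mtx"],None)[0].reshape(-1,2).squeeze()
def atz(c,p,z):
    R=cv2.Rodrigues(np.array(c["rvec"]))[0];C=-R.T@np.array(c["tvec"]).ravel()
    d=R.T@np.linalg.inv(c["mtx"])@np.array([p[0],p[1],1.]);return np.round((C+d*(z-C[2])/d[2])*1000,1)
def cr(p,o,k): return np.array(o)+(np.array(p)+.5)/k-.5
E
python3 - <<'E'
from h import *
cs=cams()
T=lambda x,y:cr((x,y),(225,155),6)
S=lambda x,y:cr((x,y),(210,170),6)
w=lambda x,y:cr((x,y),(160,220),9)
v=lambda x,y:cr((x,y),(190,160),9)
print("head",tri(cs,w(164,169),v(187,77)), "body",tri(cs,w(179,173),v(190,137)))
print(atz(cs["top"],w(164,169),.049),atz(cs["side"],v(187,77),.049))
for n,a,b,z in(("pocket ring",(265,373),(263,286),.032),("knob",(148,150),(438,45),.097),("post",(580,353),(362,342),.086),("hub",(371,309),(360,320),.038),
  ("d1",(313,203),(456,248),.046),("d2",(480,250),(460,365),.046),("d3",(434,416),(258,365),.046)):
    print(n,tri(cs,T(*a),S(*b)),atz(cs["top"],T(*a),z),atz(cs["side"],S(*b),z))
E
```

```text
head (array([444.4,  87. ,  48.9]), array([0.68, 0.57])) body (array([444.2,  86.8,  30.2]), array([0.6, 0.5]))
[442.8  87.2  49. ] [445.8  86.7  49. ]
pocket ring (array([ 496.9, -131.1,   31.2]), array([0.6 , 0.58])) [ 495.4 -130.9   32. ] [ 497.9 -132.3   32. ]
knob (array([577.3, -87.2,  95.3]), array([0.38, 0.35])) [576.1 -87.1  97. ] [577.1 -90.   97. ]
post (array([ 498.4, -254.5,   87.4]), array([0.62, 0.64])) [ 497.1 -254.3   86. ] [ 500.2 -252.6   86. ]
hub (array([ 521.5, -174.3,   39.6]), array([0.42, 0.42])) [ 520.6 -174.1   38. ] [ 523. -172.   38.]
d1 (array([ 564.1, -151.1,   47.7]), array([0.56, 0.54])) [ 563.  -150.8   46. ] [ 566.1 -148.5   46. ]
d2 (array([ 544.4, -218.3,   45.2]), array([0.36, 0.37])) [ 543.4 -218.1   46. ] [ 544.8 -219.5   46. ]
d3 (array([ 477.6, -199.1,   45.5]), array([0.52, 0.53])) [ 476.3 -198.9   46. ] [ 478.5 -199.8   46. ]
```

```bash
cat >> h.py <<'E'
from scipy.spatial.transform import Rotation as Ro
def go(x,y,z,yaw=None):
    s=bot.read_state();R=s["tcp_rot"];p=s["position"]*1000
    cy=np.degrees(np.arctan2(R[1,1],R[0,1]))
    if yaw is None: yaw=cy
    a=np.radians(yaw);Y=np.array([np.cos(a),np.sin(a),0]);X=np.array([0,0,-1.]);Z=np.cross(X,Y)
    Rt=np.column_stack([X,Y,Z])
    print("t",round(s["time_s"],2),"p",p.round(1),"yaw",cy.round(1),"F",s["force"].round(1),"open",round(float(s["opening"]),3),"j",s["joint_positions"].round(0))
    print("shift",(R.T@(np.array([x,y,z])-p)).round(1),"rot",Ro.from_matrix(R.T@Rt).as_rotvec(degrees=True).round(1))
E
python3 - <<'E'
from h import *
go(320,330,200,63.4)
cs=cams()
print(tri(cs,(80,197),(212,25)))
E
```

```text
t 0.2 p [279.9 558.4 221.9] yaw 63.4 F [-0.3 -0.6 -0.8] open 0.999 j [ 53.  30.  82.  -0.  68. -10.]
shift [  22.1 -186.1  138.2] rot [-0.  -0.   0.1]
(array([494.8, 196.4, 364.1]), array([2.35, 1.53]))
```

Run:
```python
import cv2,numpy as np
t=cv2.imread("pics/top0.png");s=cv2.imread("pics/side0.png")
cv2.imwrite("pics/c1.png",np.hstack([cv2.resize(s[0:200,150:350],None,fx=2,fy=2.4),cv2.resize(t[40:240,0:200],None,fx=2,fy=2.4)]))
```

```text
(no output)
```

View pics/c1.png

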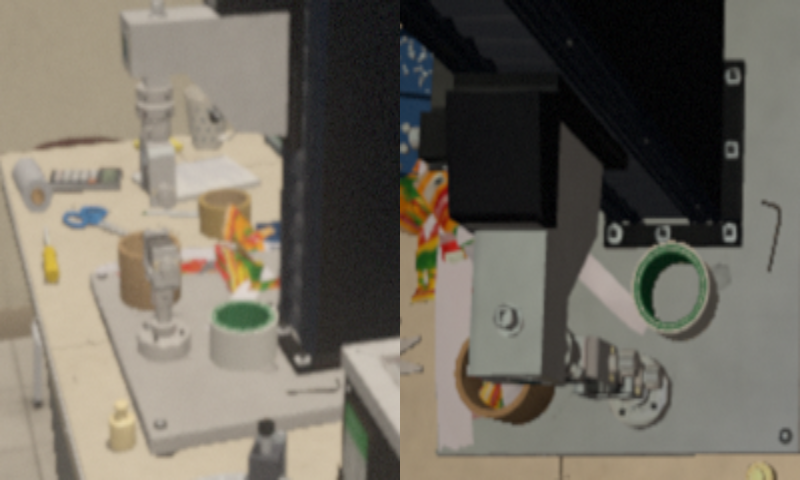

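Emit:
{"method": "play_rows", "body": {"motion": [[[0,-45,33],[-5,0,0],1],[[5,-90,66],[-10,0,0],1],[[10,-135,100],[-15,0,0],1],[[15,-170,125],[-20,0,0],1],[[20,-186,138],[-25,0,0],1],[[22,-186,138],[-26.6,0,0],1],[[22,-186,138],[-26.6,0,0],1]]}}

```text
time_s: 1.0
position: [0.3205, 0.3304, 0.2006]
tcp_rot: [[0.0, 0.003, 1.0], [0.001, 1.0, -0.003], [-1.0, 0.001, 0.0]]
force: [-0.7, 0.8, 0.2]
opening: 0.998
```

```bash
python3 -c "
from h import *
go(425,86.9,150,90)"
```

```text
t 1.0 p [320.5 330.4 200.6] yaw 89.8 F [-0.7  0.8  0.2] open 0.998 j [ 32.  20. 106.   0.  54. -58.]
shift [  50.5 -243.2  105.2] rot [-0.2  0.  -0. ]
```

Emit:
{"method": "play_rows", "body": {"motion": [[[0,-40,10],[0,0,0],1],[[0,-85,22],[0,0,0],1],[[5,-130,40],[0,0,0],1],[[15,-175,65],[0,0,0],1],[[30,-215,90],[0,0,0],1],[[45,-240,104],[-0.2,0,0],1],[[50.5,-243.2,105.2],[-0.2,0,0],1],[[50.5,-243.2,105.2],[-0.2,0,0],1]]}}

```text
time_s: 1.8
position: [0.4255, 0.0877, 0.1494]
tcp_rot: [[-0.002, -0.001, 1.0], [0.001, 1.0, 0.001], [-1.0, 0.001, -0.002]]
force: [-0.2, 0.2, -0.6]
opening: 1.0
```

```bash
python3 -c "
from h import *
go(444.3,86.9,70,90)
cs=cams()
cv2.imwrite('pics/side1.png',cs['side']['img'][100:260,120:300].repeat(4,0).repeat(4,1))
cv2.imwrite('pics/top1.png',cs['top']['img'][160:300,100:280].repeat(4,0).repeat(4,1))"
```

```text
t 1.8 p [425.5  87.7 149.4] yaw 90.1 F [-0.2  0.2 -0.6] open 1.0 j [ -3.  23. 113.   0.  44. -93.]
shift [79.4 -0.9 18.9] rot [ 0.1 -0.1 -0. ]
```

View pics/side1.png

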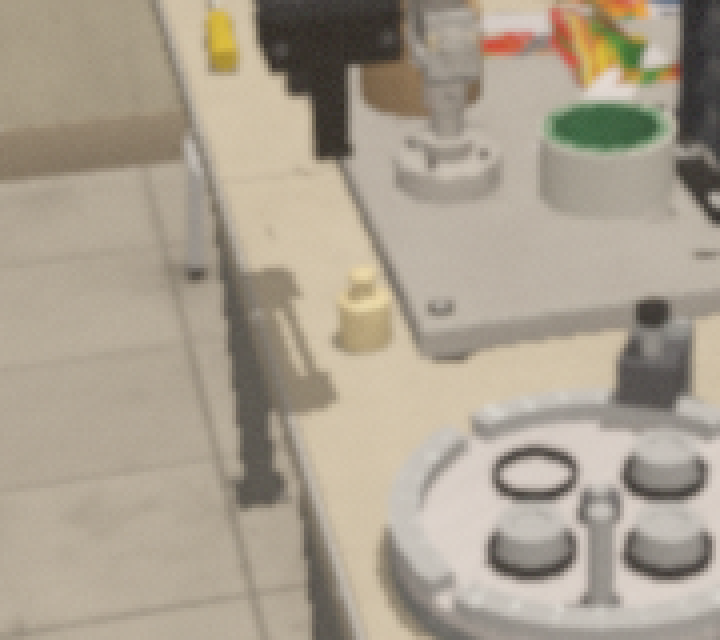

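View pics/top1.png

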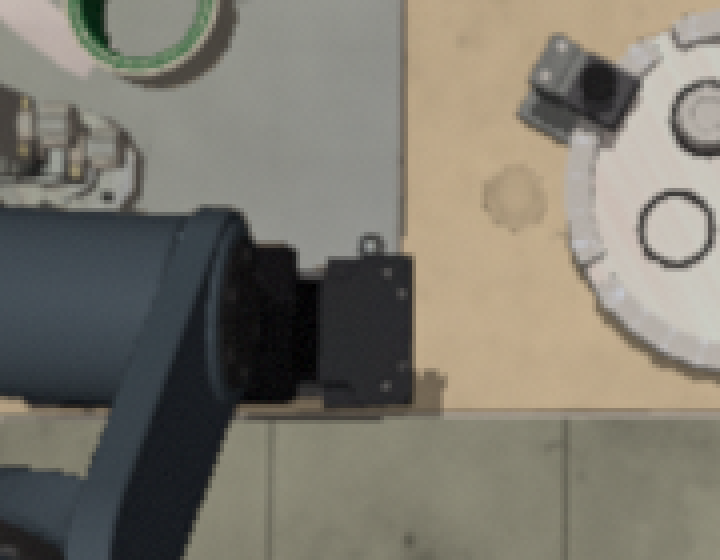

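```bash
python3 -c "
from h import *
cs=cams()
cv2.imwrite('pics/side2.png',cs['side']['img'])
cv2.imwrite('pics/top2.png',cs['top']['img'])"
```

```text
(no output)
```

View pics/side2.png

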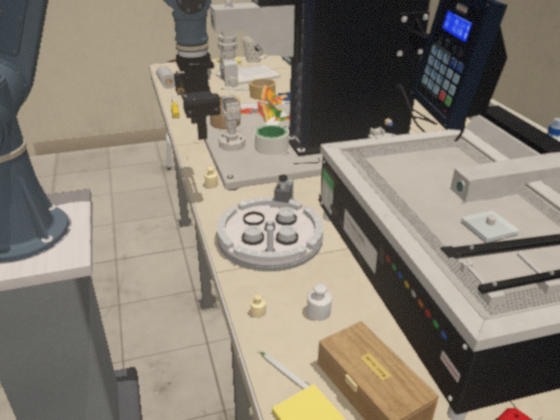

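View pics/top2.png

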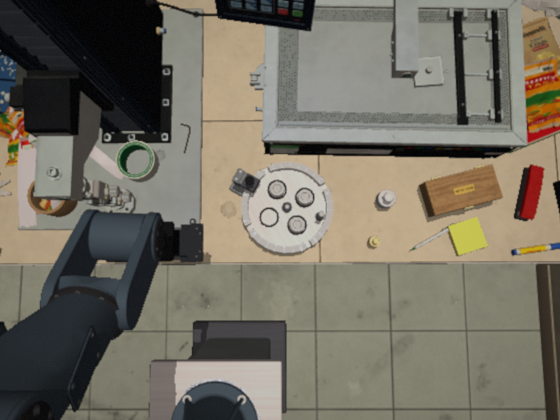

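```bash
python3 -c "
from h import *
c=cams()
for z in(.25,.35,.45,.6): print(z,atz(c['top'],(90,215),z),atz(c['top'],(155,215),z),atz(c['top'],(203,225),z))
print('grip up',tri(c,(98,188),(228,62)));print('head',tri(c,(98,120),(290,5)),tri(c,(80,197),(212,25)),tri(c,(80,197),(212,5)))
print('blue',tri(c,(93,213),(206,50)))
print('finger',proj(c['top'],[.444,.13,.015]))"
```

```text
0.25 [478.9 221.8 250. ] [478.2  91.5 250. ] [457.7  -4.8 250. ]
0.35 [468.3 182.4 350. ] [467.7  65.6 350. ] [449.3 -20.6 350. ]
0.45 [457.7 143.  450. ] [457.2  39.8 450. ] [441.  -36.4 450. ]
0.6 [441.8  83.8 600. ] [441.4   1.1 600. ] [428.4 -60.1 600. ]
grip up (array([527.6, 199.4, 273.3]), array([1.03, 0.71]))
head (array([647.5, 148.6, 405.7]), array([12.55,  7.97])) (array([494.8, 196.4, 364.1]), array([2.35, 1.53])) (array([491.1, 176.1, 412.2]), array([0.57, 0.36]))
blue (array([474.4, 193.6, 308.2]), array([1.11, 0.75]))
finger [163.35094764 238.68281937]
```

```bash
python3 -c "
from h import *
c=cams()
for z in(.15,.25,.3,.35,.4,.45,.5,.6): print(z,atz(c['side'],(190,45),z),atz(c['side'],(208,40),z))
print(proj(c['side'],[[.425,.087,.15],[.425,.087,.22],[.425,.087,.3],[.425,.087,.4],[.425,-.008,.25],[.425,.182,.25]]))
cv2.imwrite('pics/side3.png',cv2.resize(c['side']['img'][0:130,140:300],None,fx=4.5,fy=4.5,interpolation=2))
"
```

```text
0.15 [522.5 834.6 150. ] [596.4 882.4 150. ]
0.25 [472.2 463.6 250. ] [531.5 502.  250. ]
0.3 [447.  278.1 300. ] [499.1 311.9 300. ]
0.35 [421.8  92.6 350. ] [466.7 121.7 350. ]
0.4 [396.7 -92.9 400. ] [434.3 -68.5 400. ]
0.45 [ 371.5 -278.4  450. ] [ 401.9 -258.7  450. ]
0.5 [ 346.4 -463.8  500. ] [ 369.5 -448.9  500. ]
0.6 [ 296.  -834.8  600. ] [ 304.6 -829.3  600. ]
[[198.90177681 131.36594086]
 [196.58603558 103.11618935]
 [193.75177977  68.54107302]
 [189.89248866  21.46154021]
 [203.03998142 105.42196152]
 [188.96786993  77.30118275]]
```

View pics/side3.png

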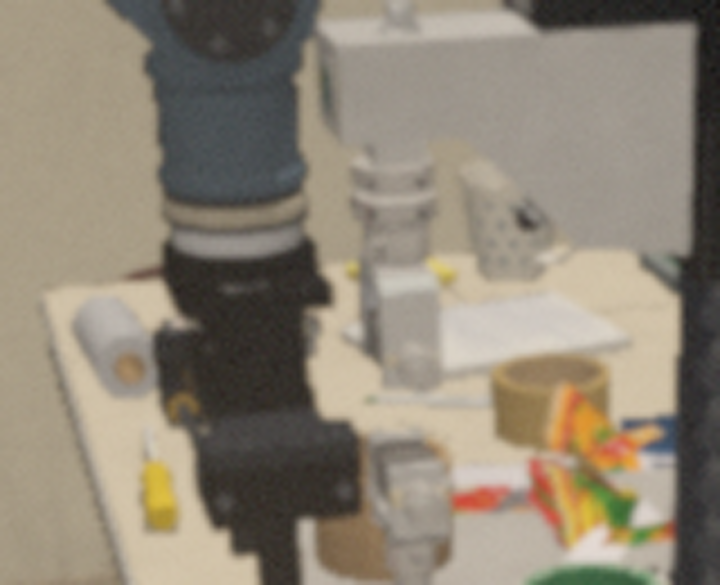

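Emit:
{"method": "play_rows", "body": {"motion": [[[15,-0.5,5],[0,0,0],1],[[35,-0.9,10],[0,0,0],1],[[55,-0.9,15],[0,0,0],1],[[72,-0.9,18],[0,0,0],1],[[79,-0.9,18.9],[0,0,0],1],[[79.4,-0.9,18.9],[0,0,0],1],[[79.4,-0.9,18.9],[0,0,0],1]]}}

```text
time_s: 2.9
position: [0.4441, 0.0866, 0.071]
tcp_rot: [[0.0, -0.003, 1.0], [0.0, 1.0, 0.003], [-1.0, -0.0, 0.0]]
force: [0.1, 0.4, -0.1]
opening: 0.997
```

```bash
python3 -c "
from h import *
go(444.3,86.9,15,90)
cs=cams()
cv2.imwrite('pics/side4.png',cv2.resize(cs['side']['img'][60:210,140:300],None,fx=4.5,fy=4,interpolation=2))"
```

```text
t 2.9 p [444.1  86.6  71. ] yaw 90.2 F [ 0.1  0.4 -0.1] open 0.997 j [ -3.  33. 114.   0.  33. -93.]
shift [56.   0.3  0.2] rot [0.2 0.  0. ]
```

View pics/side4.png

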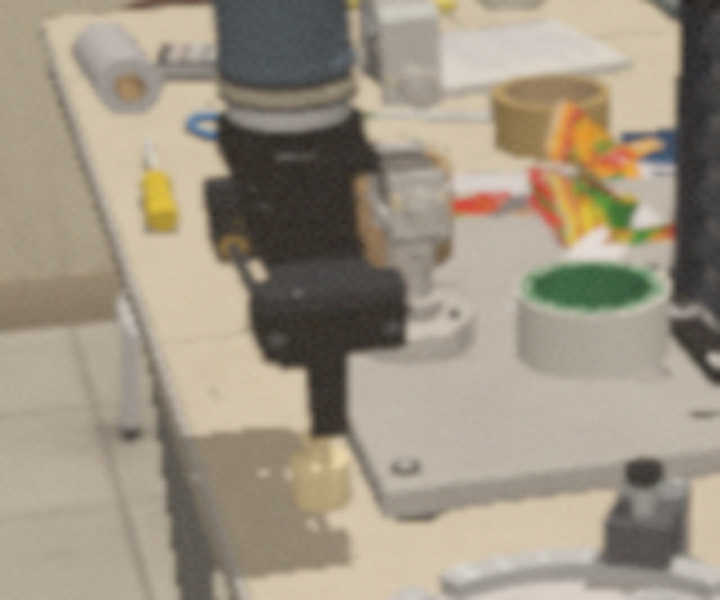

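Emit:
{"method": "play_rows", "body": {"motion": [[[15,0.3,0.2],[0,0,0],1],[[30,0.3,0.2],[0,0,0],1],[[42,0.3,0.2],[0,0,0],1],[[52,0.3,0.2],[0,0,0],1],[[56,0.3,0.2],[0,0,0],1],[[56,0.3,0.2],[0,0,0],1],[[56,0.3,0.2],[0,0,0],1]]}}

```text
time_s: 3.7
position: [0.4445, 0.0868, 0.015]
tcp_rot: [[0.001, -0.003, 1.0], [-0.0, 1.0, 0.003], [-1.0, -0.0, 0.001]]
force: [0.2, 0.5, -0.1]
opening: 1.001
```

Emit:
{"method": "play_rows", "body": {"motion": [[[0,0,0],[0,0,0],0.7],[[0,0,0],[0,0,0],0.5],[[0,0,0],[0,0,0],0.42],[[0,0,0],[0,0,0],0.36],[[0,0,0],[0,0,0],0.3],[[0,0,0],[0,0,0],0.2],[[0,0,0],[0,0,0],0.2],[[0,0,0],[0,0,0],0.2]]}}

```text
time_s: 4.5
position: [0.4443, 0.0868, 0.0146]
tcp_rot: [[-0.0, -0.003, 1.0], [0.0, 1.0, 0.003], [-1.0, 0.0, -0.0]]
force: [0.4, 1.1, 0.9]
opening: 0.362
```

Emit:
{"method": "play_rows", "body": {"motion": [[[0,0,0],[0,0,0],0.1],[[0,0,0],[0,0,0],0.1],[[-4,0,0],[0,0,0],0.1],[[-15,0,0],[0,0,0],0.1],[[-35,0,-5],[0,0,0],0.1],[[-60,0,-10],[0,0,0],0.1],[[-75,0,-14],[0,0,0],0.1],[[-75,0,-14],[0,0,0],0.1]]}}

```text
time_s: 5.3
position: [0.4307, 0.0868, 0.0918]
tcp_rot: [[0.004, -0.003, 1.0], [-0.0, 1.0, 0.003], [-1.0, -0.0, 0.004]]
force: [-0.1, 0.5, -2.0]
opening: 0.361
```

```bash
python3 -c "
from h import *
go(470,-60,130,28.6)
cs=cams()
cv2.imwrite('pics/side5.png',cv2.resize(cs['side']['img'][60:210,140:300],None,fx=4.5,fy=4,interpolation=2))"
```

```text
t 5.3 p [430.7  86.8  91.8] yaw 90.2 F [-0.1  0.5 -2. ] open 0.361 j [ -3.  30. 115.  -0.  35. -93.]
shift [ -38.  -146.9   39. ] rot [61.6  0.2 -0.1]
```

View pics/side5.png

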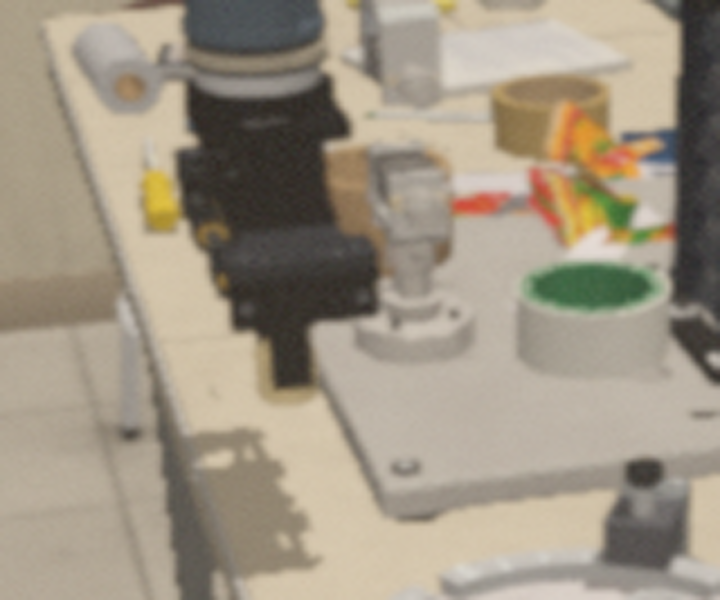

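```bash
python3 -c "
from h import *
go(496.9,-131,115,66)"
```

```text
t 5.4 p [430.5  86.7  90.1] yaw 90.2 F [ 0.1 -0.2 -3. ] open 0.361 j [ -3.  30. 115.  -0.  35. -93.]
shift [ -24.8 -217.9   65.8] rot [24.2  0.1 -0. ]
```

Emit:
{"method": "play_rows", "body": {"motion": [[[-20,-15,0],[3,0,0],0.1],[[-25,-45,5],[7,0,0],0.1],[[-25,-80,15],[11,0,0],0.1],[[-25,-120,28],[15,0,0],0.1],[[-25,-160,44],[19,0,0],0.1],[[-25,-195,57],[22,0,0],0.1],[[-25,-212,64],[24,0,0],0.1],[[-25,-218,66],[24.2,0,0],0.1]]}}

```text
time_s: 6.2
position: [0.4976, -0.1329, 0.1137]
tcp_rot: [[-0.0, 0.41, 0.912], [0.0, 0.912, -0.41], [-1.0, 0.0, -0.0]]
force: [-0.4, 0.5, -1.9]
opening: 0.359
```

Emit:
{"method": "play_rows", "body": {"motion": [[[0,0,0],[0,0,0],0.1],[[0,0,0],[0,0,0],0.1],[[0,0,0],[0,0,0],0.1]]}}

```text
time_s: 6.5
position: [0.4957, -0.1292, 0.1144]
tcp_rot: [[-0.002, 0.405, 0.914], [0.001, 0.914, -0.405], [-1.0, 0.0, -0.002]]
force: [1.1, 0.5, -2.1]
opening: 0.362
```

```bash
python3 -c "
from h import *
go(496.9,-131,65,66)"
```

```text
t 6.5 p [ 495.7 -129.2  114.4] yaw 66.1 F [ 1.1  0.5 -2.1] open 0.362 j [-27.  31. 104.   0.  45. -93.]
shift [49.4 -1.2  1.9] rot [ 0.1 -0.1 -0. ]
```

Emit:
{"method": "play_rows", "body": {"motion": [[[10,-1.2,1.9],[0,0,0],0.1],[[22,-1.2,1.9],[0,0,0],0.1],[[34,-1.2,1.9],[0,0,0],0.1],[[44,-1.2,1.9],[0,0,0],0.1],[[49,-1.2,1.9],[0,0,0],0.1],[[49.4,-1.2,1.9],[0,0,0],0.1],[[49.4,-1.2,1.9],[0,0,0],0.1],[[49.4,-1.2,1.9],[0,0,0],0.1]]}}

```text
time_s: 7.3
position: [0.4985, -0.1332, 0.0656]
tcp_rot: [[0.001, 0.407, 0.913], [-0.0, 0.913, -0.407], [-1.0, -0.0, 0.001]]
force: [-0.0, -0.5, -1.9]
opening: 0.364
```

```bash
python3 -c "
from h import *
go(496.9,-131,39.5,66)
cs=cams();go(496.9,-131,39.5,66)
print(proj(cs['side'],[[.4969,-.131,.05],[.4969,-.131,.032]]))
cv2.imwrite('pics/side6.png',cv2.resize(cs['side']['img'][170:270,210:330],None,fx=6,fy=6,interpolation=2))
cv2.imwrite('pics/top6.png',cv2.resize(cs['top']['img'][140:260,160:340],None,fx=4,fy=4,interpolation=2))"
```

```text
t 7.3 p [ 498.5 -133.2   65.6] yaw 66.0 F [-0.  -0.5 -1.9] open 0.364 j [-27.  36. 105.  -0.  39. -93.]
shift [26.1  1.3 -2.4] rot [-0.   0.1  0. ]
t 7.4 p [ 498.5 -133.1   65.7] yaw 66.0 F [ 0.7 -0.4 -1.5] open 0.364 j [-27.  36. 105.   0.  39. -93.]
shift [26.2  1.3 -2.4] rot [-0.   0.1  0. ]
[[252.66352525 210.06623927]
 [252.82573772 217.01025741]]
```

View pics/side6.png

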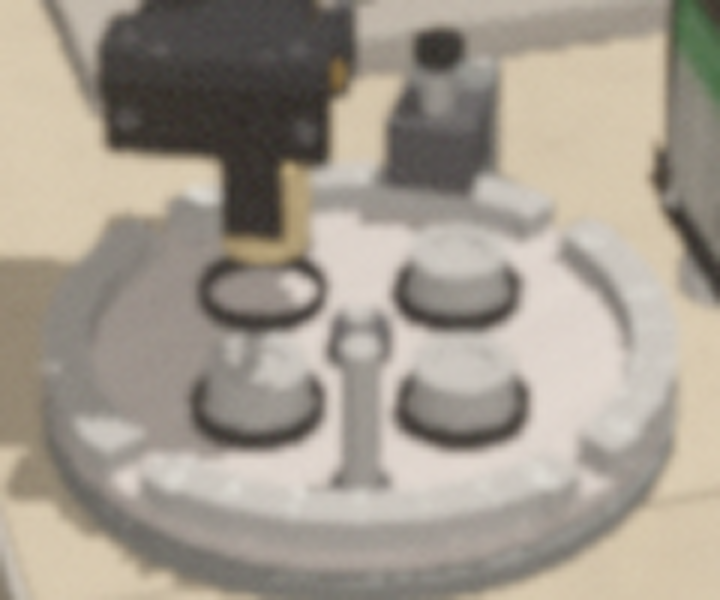

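View pics/top6.png

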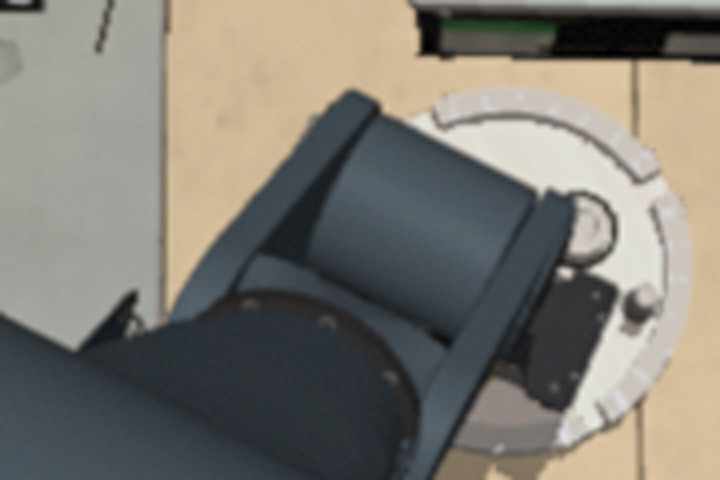

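Emit:
{"method": "play_rows", "body": {"motion": [[[0,1.3,-2.4],[0,0,0],0.1],[[0,1.3,-2.4],[0,0,0],0.1],[[0,1.3,-2.4],[0,0,0],0.1],[[0,1.3,-2.4],[0,0,0],0.1],[[0,1.3,-2.4],[0,0,0],0.1]]}}

```text
time_s: 7.9
position: [0.4966, -0.1308, 0.0653]
tcp_rot: [[0.0, 0.407, 0.913], [-0.0, 0.913, -0.407], [-1.0, -0.0, 0.0]]
force: [0.4, -0.8, -2.1]
opening: 0.361
```

```bash
python3 -c "
from h import *
go(496.9,-131,40,66)
cams();go(496.9,-131,40,66)"
```

```text
t 7.9 p [ 496.6 -130.8   65.3] yaw 66.0 F [ 0.4 -0.8 -2.1] open 0.361 j [-27.  36. 105.  -0.  38. -93.]
shift [25.3 -0.   0.4] rot [-0.  0.  0.]
t 8.0 p [ 496.5 -130.8   65.2] yaw 66.0 F [ 0.   0.3 -2.1] open 0.361 j [-27.  36. 105.  -0.  38. -93.]
shift [25.2  0.   0.4] rot [-0.  0.  0.]
```

Emit:
{"method": "play_rows", "body": {"motion": [[[5,0,0.3],[0,0,0],0.1],[[10,0,0.3],[0,0,0],0.1],[[15,0,0.3],[0,0,0],0.1],[[19,0,0.3],[0,0,0],0.1],[[22,0,0.3],[0,0,0],0.1],[[24,0,0.3],[0,0,0],0.1],[[24.5,0,0.3],[0,0,0],0.1],[[24.5,0,0.3],[0,0,0],0.1]]}}

```text
time_s: 8.8
position: [0.4968, -0.1309, 0.0407]
tcp_rot: [[0.0, 0.407, 0.913], [-0.0, 0.913, -0.407], [-1.0, -0.0, 0.0]]
force: [1.2, 0.2, -2.7]
opening: 0.365
```

```bash
python3 -c "
from h import *
go(496.9,-131,39,66)
cs=cams();go(496.9,-131,39,66)
cv2.imwrite('pics/side7.png',cv2.resize(cs['side']['img'][170:270,210:330],None,fx=6,fy=6,interpolation=2))"
```

```text
t 8.8 p [ 496.8 -130.9   40.7] yaw 66.0 F [ 1.2  0.2 -2.7] open 0.365 j [-27.  39. 106.  -0.  35. -93.]
shift [ 1.7 -0.   0.1] rot [-0.  0.  0.]
t 8.9 p [ 496.9 -131.    40.9] yaw 66.0 F [ 0.8 -0.2 -2.1] open 0.362 j [-27.  39. 106.   0.  35. -93.]
shift [ 1.9 -0.   0. ] rot [-0.  0.  0.]
```

View pics/side7.png

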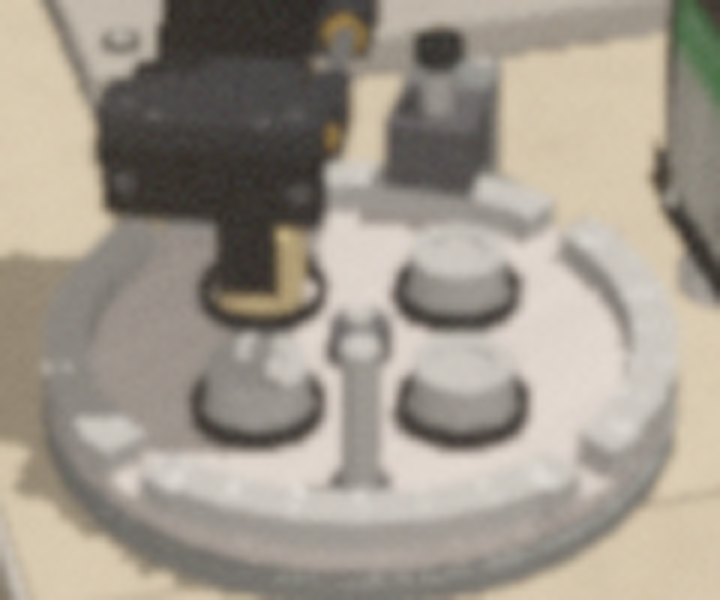

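Emit:
{"method": "play_rows", "body": {"motion": [[[0.5,0,0],[0,0,0],0.1],[[1,0,0],[0,0,0],0.1],[[1.5,0,0],[0,0,0],0.1],[[1.8,0,0],[0,0,0],0.1],[[1.8,0,0],[0,0,0],0.1],[[1.8,0,0],[0,0,0],0.1]]}}

```text
time_s: 9.5
position: [0.4968, -0.1309, 0.0389]
tcp_rot: [[-0.0, 0.407, 0.913], [0.0, 0.913, -0.407], [-1.0, 0.0, -0.0]]
force: [-0.9, -0.7, -2.2]
opening: 0.363
```

Emit:
{"method": "play_rows", "body": {"motion": [[[0.3,0,0],[0,0,0],0.1],[[0.6,0,0],[0,0,0],0.1],[[0.9,0,0],[0,0,0],0.1],[[0.9,0,0],[0,0,0],0.1],[[0.9,0,0],[0,0,0],0.1]]}}

```text
time_s: 10.0
position: [0.4969, -0.1309, 0.0386]
tcp_rot: [[0.0, 0.407, 0.913], [-0.0, 0.913, -0.407], [-1.0, -0.0, 0.0]]
force: [-1.1, 1.2, 6.0]
opening: 0.363
```

Emit:
{"method": "play_rows", "body": {"motion": [[[-0.4,0,0],[0,0,0],0.1],[[-0.5,0,0],[0,0,0],0.1],[[-0.5,0,0],[0,0,0],0.42],[[-0.5,0,0],[0,0,0],0.46],[[-0.5,0,0],[0,0,0],0.5],[[-0.5,0,0],[0,0,0],0.5],[[-0.5,0,0],[0,0,0],0.5]]}}

```text
time_s: 10.7
position: [0.4968, -0.1309, 0.0385]
tcp_rot: [[-0.0, 0.407, 0.913], [0.0, 0.913, -0.407], [-1.0, 0.0, -0.0]]
force: [-0.5, -0.3, 0.2]
opening: 0.494
```

Emit:
{"method": "play_rows", "body": {"motion": [[[-3,0,0],[0,0,0],0.5],[[-10,0,0],[0,0,0],0.5],[[-20,0,0],[0,0,0],0.5],[[-35,0,0],[0,0,0],0.5],[[-55,0,0],[0,0,0],0.5],[[-80,0,0],[0,0,0],0.5],[[-100,0,0],[0,0,0],0.5],[[-100,0,0],[0,0,0],0.5]]}}

```text
time_s: 11.5
position: [0.4987, -0.1318, 0.1419]
tcp_rot: [[0.006, 0.407, 0.913], [-0.003, 0.913, -0.407], [-1.0, -0.0, 0.007]]
force: [-0.0, -0.8, 0.1]
opening: 0.5
```

```bash
python3 -c "
from h import *
cs=cams();go(455,-245,130,90)
cv2.imwrite('pics/side8.png',cv2.resize(cs['side']['img'][170:270,210:330],None,fx=6,fy=6,interpolation=2))"
```

```text
t 11.6 p [ 496.9 -131.   139.3] yaw 66.0 F [ 0.  -0.  -0.7] open 0.502 j [-27.  29. 103.  -0.  48. -93.]
shift [   9.3 -121.2    8.2] rot [-24.    0.1   0. ]
```

View pics/side8.png

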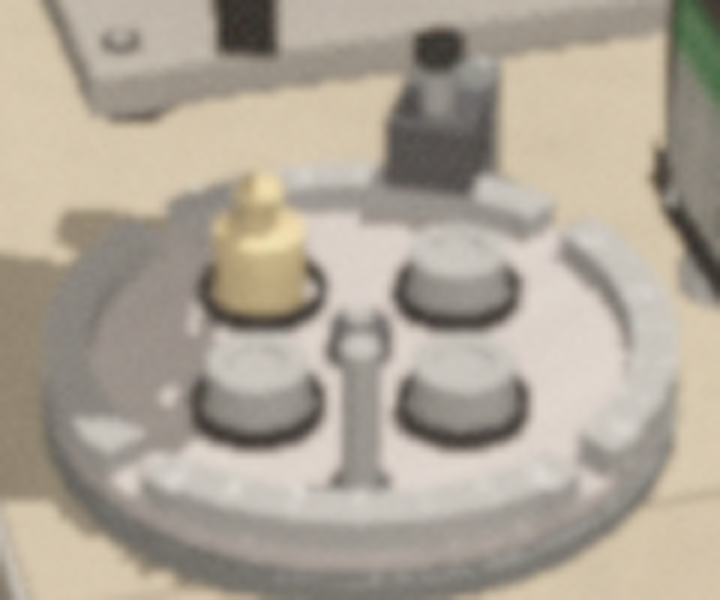

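Emit:
{"method": "play_rows", "body": {"motion": [[[0,-15,0],[-5,0,0],0.3],[[0,-40,-3],[-10,0,0],0.2],[[0,-65,3],[-15,0,0],0.1],[[0,-90,10],[-20,0,0],0],[[0,-115,16],[-24,0,0],0],[[0,-127,22],[-24,0,0],0],[[0,-127,22],[-24,0,0],0],[[0,-127,22],[-24,0,0],0]]}}

```text
time_s: 12.4
position: [0.4647, -0.2549, 0.1379]
tcp_rot: [[-0.001, 0.002, 1.0], [0.002, 1.0, -0.002], [-1.0, 0.002, -0.001]]
force: [-0.6, 0.2, 0.2]
opening: 0.01
```

```bash
python3 -c "
from h import *
cs=cams();go(465,-256,52,90)
cv2.imwrite('pics/side9.png',cv2.resize(cs['side']['img'][150:270,210:330],None,fx=5,fy=5,interpolation=2))"
```

```text
t 12.5 p [ 464.8 -254.3  138.2] yaw 90.0 F [1.1 0.2 0.2] open 0.004 j [ -41.   30.  100.    0.   50. -131.]
shift [86.2 -1.8  0.3] rot [-0.  -0.1 -0.1]
```

View pics/side9.png

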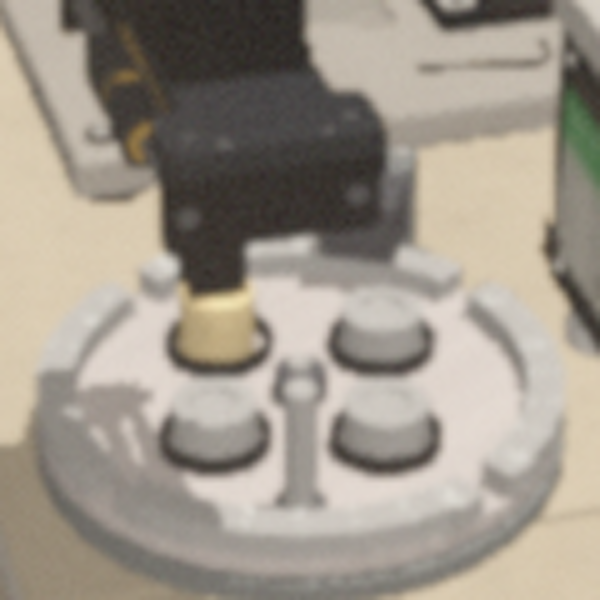

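Emit:
{"method": "play_rows", "body": {"motion": [[[20,-1.8,0],[0,0,0],0],[[45,-1.8,0],[0,0,0],0],[[65,-1.8,0],[0,0,0],0],[[78,-1.8,0],[0,0,0],0],[[85,-1.8,0],[0,0,0],0],[[86,-1.8,0],[0,0,0],0],[[86,-1.8,0],[0,0,0],0]]}}

```text
time_s: 13.2
position: [0.4655, -0.2577, 0.0529]
tcp_rot: [[0.0, 0.0, 1.0], [-0.0, 1.0, -0.0], [-1.0, -0.0, 0.0]]
force: [-0.4, 0.3, -0.3]
opening: 0.003
```

```bash
python3 -c "
from h import *
cs=cams();go(480,-256,52,90)
cv2.imwrite('pics/side10.png',cv2.resize(cs['side']['img'][150:270,210:330],None,fx=5,fy=5,interpolation=2))"
```

```text
t 13.3 p [ 465.7 -258.    53.3] yaw 90.0 F [-0.6 -0.3  0.3] open 0.01 j [ -41.   38.  103.    0.   39. -131.]
shift [ 1.3  2.  14.3] rot [-0.   0.1  0.1]
```

View pics/side10.png

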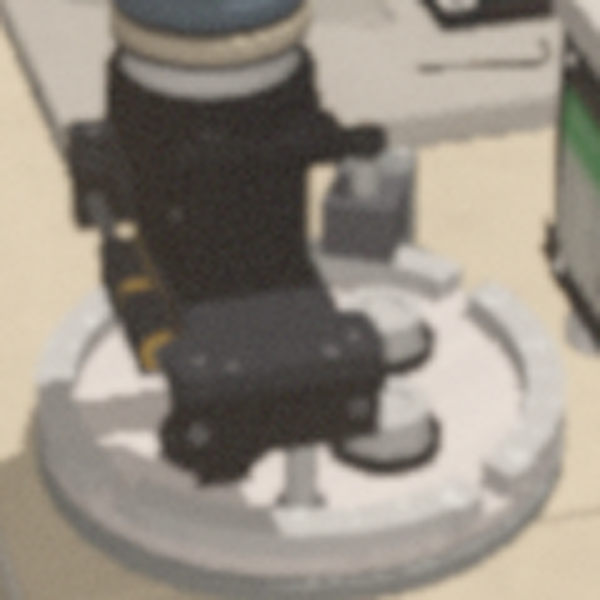

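Emit:
{"method": "play_rows", "body": {"motion": [[[0,0.5,4],[0,0,0],0],[[0,1,8],[0,0,0],0],[[0,1.5,12],[0,0,0],0],[[0,2,14],[0,0,0],0],[[0,2,15],[0,0,0],0],[[0,2,16],[0,0,0],0],[[0,2,17],[0,0,0],0],[[0,2,18],[0,0,0],0]]}}

```text
time_s: 14.1
position: [0.4824, -0.2555, 0.0525]
tcp_rot: [[-0.002, -0.0, 1.0], [0.0, 1.0, 0.0], [-1.0, 0.0, -0.002]]
force: [-3.6, -0.5, 0.8]
opening: -0.0
```

Emit:
{"method": "play_rows", "body": {"motion": [[[0,0,0.7],[0,0,0],0],[[0,0,1.4],[0,0,0],0],[[0,0,2.1],[0,0,0],0],[[0,0,2.8],[0,0,0],0],[[0,0,3.5],[0,0,0],0],[[0,0,4.2],[0,0,0],0],[[0,0,4.9],[0,0,0],0],[[0,0,5.6],[0,0,0],0]]}}

```text
time_s: 14.9
position: [0.4871, -0.2566, 0.0524]
tcp_rot: [[-0.003, -0.0, 1.0], [-0.001, 1.0, 0.0], [-1.0, -0.001, -0.003]]
force: [-5.7, -5.9, 1.3]
opening: 0.004
```

```bash
python3 -c "
from h import *
cs=cams();go(480,-256,52,90)
cv2.imwrite('pics/side11.png',cv2.resize(cs['side']['img'][150:270,210:330],None,fx=5,fy=5,interpolation=2))"
```

```text
t 15.0 p [ 487.3 -256.6   52.4] yaw 90.0 F [-5.4 -4.5  0.2] open 0.004 j [ -39.   39.  100.   -0.   41. -129.]
shift [ 0.4  0.6 -7.3] rot [ 0.  -0.2  0. ]
```

View pics/side11.png

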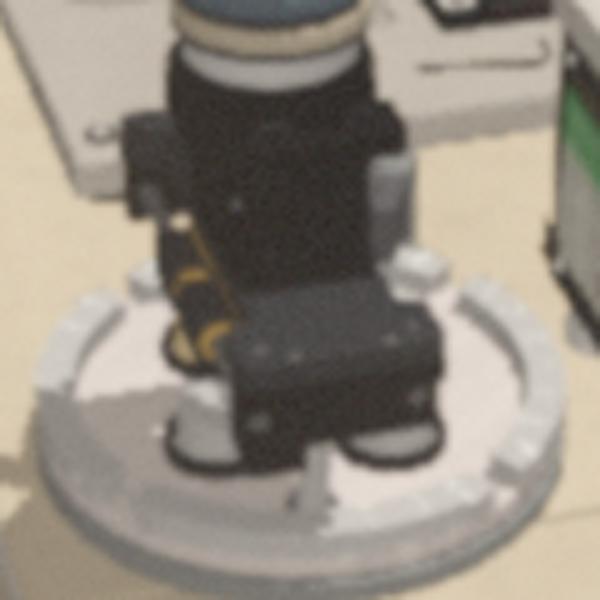

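```bash
cat >> h.py <<'E'
def arc(step,n=8,extra=0):
    s=bot.read_state();R=s["tcp_rot"];p=s["position"]*1000;C=np.array([520.7,-174.9]);d=p[:2]-C
    # contact (post) angle estimate: 16.5 mm ahead of the tcp along tool z
    q=p[:2]+16.5*R[:2,2]-C
    print("t",round(s["time_s"],2),p.round(1),"yaw",np.degrees(np.arctan2(R[1,1],R[0,1])).round(1),"post r,ang",np.linalg.norm(q).round(1),(np.degrees(np.arctan2(q[1],q[0]))%360).round(1),"F",s["force"].round(1),"Ftan,rad",(-s["force"][:2]@np.array([-q[1],q[0]])/np.linalg.norm(q)).round(1),(-s["force"][:2]@q/np.linalg.norm(q)).round(1))
    for i in range(1,n+1):
        t=np.radians(step*i);M=np.array([[np.cos(t),-np.sin(t)],[np.sin(t),np.cos(t)]])
        w=np.r_[M@d-d,0]; print((R.T@w).round(1),round(-step*i,1))
E
python3 -c "
from h import *
arc(.8)"
```

```text
t 15.0 [ 487.3 -256.6   52.4] yaw 90.0 post r,ang 83.4 258.3 F [-5.4 -4.5  0.2] Ftan,rad 4.4 -5.5
[-0.  -0.5  1.1] -0.8
[-0.  -0.9  2.3] -1.6
[-0.  -1.3  3.4] -2.4
[-0.  -1.7  4.6] -3.2
[-0.  -2.1  5.8] -4.0
[-0.  -2.5  7. ] -4.8
[-0.  -2.9  8.1] -5.6
[-0.  -3.2  9.3] -6.4
```

Emit:
{"method": "play_rows", "body": {"motion": [[[0,-0.8,1.1],[-0.8,0,0],0],[[0,-1.5,2.3],[-1.6,0,0],0],[[0,-2,3.4],[-2.4,0,0],0],[[0,-2.4,4.6],[-3.2,0,0],0],[[0,-2.8,5.8],[-4,0,0],0],[[0,-3.2,7],[-4.8,0,0],0],[[0,-3.5,8.1],[-5.6,0,0],0],[[0,-3.8,9.3],[-6.4,0,0],0]]}}

```text
time_s: 15.8
position: [0.4965, -0.2599, 0.0524]
tcp_rot: [[-0.003, -0.112, 0.994], [-0.0, 0.994, 0.112], [-1.0, 0.0, -0.003]]
force: [-4.9, -3.1, 0.8]
opening: 0.004
```

```bash
python3 -c "
from h import *
arc(.8)"
```

```text
t 15.8 [ 496.5 -259.9   52.4] yaw 96.4 post r,ang 83.5 264.7 F [-4.9 -3.1  0.8] Ftan,rad 4.5 -3.6
[-0.  -0.5  1.1] -0.8
[-0.  -0.9  2.3] -1.6
[-0.  -1.3  3.5] -2.4
[-0.  -1.7  4.6] -3.2
[-0.  -2.1  5.8] -4.0
[-0.  -2.5  7. ] -4.8
[-0.  -2.9  8.1] -5.6
[-0.  -3.2  9.3] -6.4
```

Good. Two more arcs of this kind (to ~277°), then fine.

Emit:
{"method": "play_rows", "body": {"motion": [[[0,-0.7,1.1],[-0.8,0,0],0],[[0,-1.2,2.3],[-1.6,0,0],0],[[0,-1.6,3.5],[-2.4,0,0],0],[[0,-2,4.6],[-3.2,0,0],0],[[0,-2.4,5.8],[-4,0,0],0],[[0,-2.8,7],[-4.8,0,0],0],[[0,-3.2,8.1],[-5.6,0,0],0],[[0,-3.5,9.3],[-6.4,0,0],0]]}}

```text
time_s: 16.6
position: [0.5063, -0.2623, 0.0524]
tcp_rot: [[-0.003, -0.222, 0.975], [0.0, 0.975, 0.222], [-1.0, 0.001, -0.003]]
force: [-5.5, -2.6, 0.9]
opening: 0.002
```

```bash
python3 -c "
from h import *
arc(.7)"
```

```text
t 16.6 [ 506.3 -262.3   52.4] yaw 102.8 post r,ang 83.8 271.1 F [-5.5 -2.6  0.9] Ftan,rad 5.5 -2.5
[-0.  -0.4  1. ] -0.7
[-0.  -0.8  2. ] -1.4
[-0.  -1.2  3. ] -2.1
[-0.  -1.5  4. ] -2.8
[-0.  -1.9  5.1] -3.5
[-0.  -2.2  6.1] -4.2
[-0.  -2.6  7.1] -4.9
[-0.  -2.9  8.2] -5.6
```

Emit:
{"method": "play_rows", "body": {"motion": [[[0,-0.5,1],[-0.7,0,0],0],[[0,-1,2],[-1.4,0,0],0],[[0,-1.4,3],[-2.1,0,0],0],[[0,-1.7,4],[-2.8,0,0],0],[[0,-2.1,5.1],[-3.5,0,0],0],[[0,-2.4,6.1],[-4.2,0,0],0]]}}

```text
time_s: 17.2
position: [0.5128, -0.2632, 0.0524]
tcp_rot: [[-0.003, -0.293, 0.956], [0.0, 0.956, 0.293], [-1.0, 0.001, -0.002]]
force: [-4.6, -1.8, 0.9]
opening: 0.002
```

```bash
python3 -c "
from h import *
arc(.3)
cs=cams()
cv2.imwrite('pics/side12.png',cv2.resize(cs['side']['img'][150:270,210:330],None,fx=5,fy=5,interpolation=2))
cv2.imwrite('pics/top12.png',cv2.resize(cs['top']['img'][150:270,220:340],None,fx=5,fy=5,interpolation=2))"
```

```text
t 17.2 [ 512.8 -263.2   52.4] yaw 107.0 post r,ang 83.9 275.4 F [-4.6 -1.8  0.9] Ftan,rad 4.8 -1.4
[-0.  -0.2  0.4] -0.3
[-0.  -0.3  0.9] -0.6
[-0.  -0.5  1.3] -0.9
[-0.  -0.7  1.7] -1.2
[-0.  -0.8  2.2] -1.5
[-0.  -1.   2.6] -1.8
[-0.  -1.2  3. ] -2.1
[-0.  -1.3  3.5] -2.4
```

View pics/side12.png

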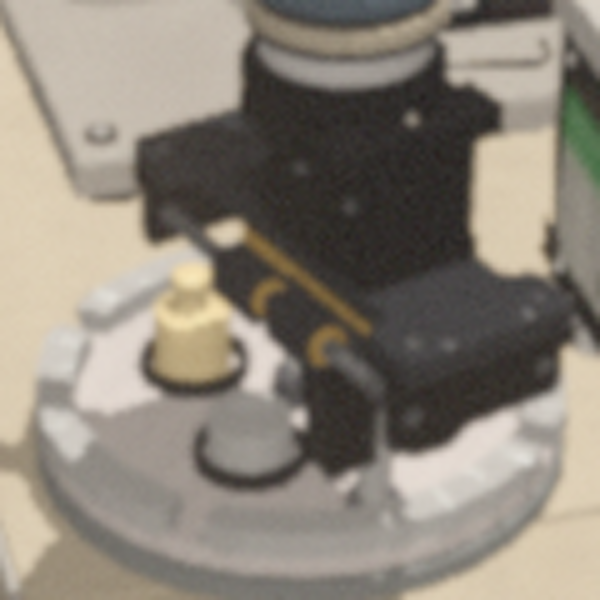

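View pics/top12.png

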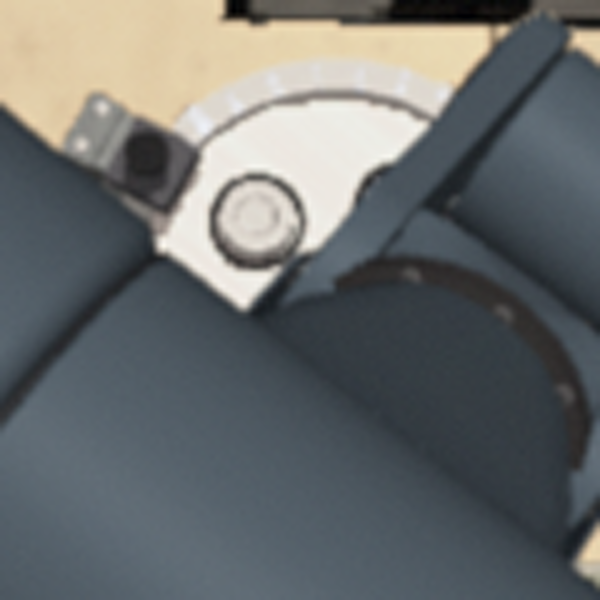

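Emit:
{"method": "play_rows", "body": {"motion": [[[0,-0.2,0.4],[-0.3,0,0],0],[[0,-0.4,0.9],[-0.6,0,0],0],[[0,-0.6,1.3],[-0.9,0,0],0],[[0,-0.8,1.7],[-1.2,0,0],0],[[0,-0.9,2.2],[-1.5,0,0],0],[[0,-1.1,2.6],[-1.8,0,0],0],[[0,-1.3,3],[-2.1,0,0],0],[[0,-1.4,3.5],[-2.4,0,0],0]]}}

```text
time_s: 18.1
position: [0.5171, -0.2635, 0.0524]
tcp_rot: [[-0.001, -0.332, 0.943], [-0.0, 0.943, 0.332], [-1.0, 0.0, -0.001]]
force: [-4.8, -2.7, 1.0]
opening: 0.005
```

```bash
python3 -c "
from h import *
arc(.3)"
```

```text
t 18.1 [ 517.1 -263.5   52.4] yaw 109.4 post r,ang 84.0 278.2 F [-4.8 -2.7  1. ] Ftan,rad 5.1 -2.0
[-0.  -0.2  0.4] -0.3
[-0.  -0.3  0.9] -0.6
[-0.  -0.5  1.3] -0.9
[-0.  -0.7  1.7] -1.2
[-0.  -0.8  2.2] -1.5
[-0.  -1.   2.6] -1.8
[-0.  -1.1  3. ] -2.1
[-0.  -1.3  3.5] -2.4
```

Emit:
{"method": "play_rows", "body": {"motion": [[[0,-0.2,0.4],[-0.3,0,0],0],[[0,-0.4,0.9],[-0.6,0,0],0],[[0,-0.6,1.3],[-0.9,0,0],0],[[0,-0.8,1.7],[-1.2,0,0],0],[[0,-0.9,2.2],[-1.5,0,0],0],[[0,-0.9,2.2],[-1.5,0,0],0]]}}

```text
time_s: 18.7
position: [0.5198, -0.2636, 0.0524]
tcp_rot: [[-0.001, -0.356, 0.934], [-0.0, 0.934, 0.356], [-1.0, 0.0, -0.001]]
force: [-4.6, -3.5, -0.9]
opening: 0.003
```

Emit:
{"method": "play_rows", "body": {"motion": [[[0,-0.2,0.4],[-0.3,0,0],0],[[0,-0.4,0.9],[-0.6,0,0],0],[[0,-0.6,1.3],[-0.9,0,0],0],[[0,-0.6,1.3],[-0.9,0,0],0]]}}

```text
time_s: 19.1
position: [0.5218, -0.2635, 0.0524]
tcp_rot: [[0.0, -0.371, 0.929], [-0.0, 0.929, 0.371], [-1.0, -0.0, -0.0]]
force: [-3.7, -3.7, -1.6]
opening: 0.003
```

```bash
python3 -c "
from h import *
cs=cams()
arc(.3)
cv2.imwrite('pics/side13.png',cv2.resize(cs['side']['img'][150:270,210:330],None,fx=5,fy=5,interpolation=2))
cv2.imwrite('pics/top13.png',cv2.resize(cs['top']['img'][150:270,220:340],None,fx=5,fy=5,interpolation=2))"
```

```text
t 19.2 [ 521.8 -263.5   52.4] yaw 111.8 post r,ang 84.1 281.3 F [-3.  -2.8 -2.1] Ftan,rad 3.5 -2.2
[ 0.  -0.2  0.4] -0.3
[ 0.  -0.3  0.9] -0.6
[ 0.  -0.5  1.3] -0.9
[ 0.  -0.6  1.7] -1.2
[ 0.  -0.8  2.2] -1.5
[ 0.  -1.   2.6] -1.8
[ 0.  -1.1  3.1] -2.1
[ 0.  -1.3  3.5] -2.4
```

View pics/side13.png

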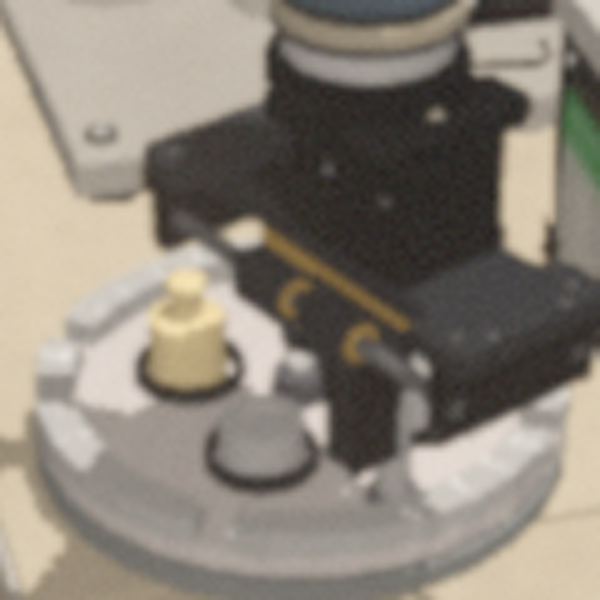

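View pics/top13.png

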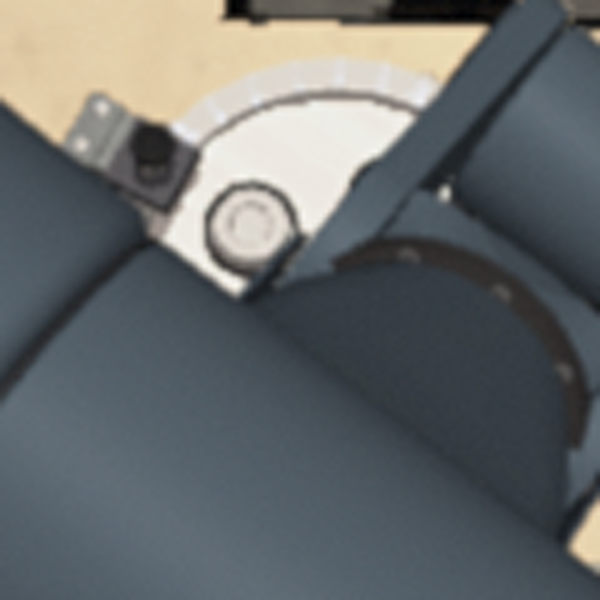

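```bash
python3 -c "
from h import *
a=cv2.imread('pics/top12.png');b=cv2.imread('pics/top13.png')
f=lambda i:cv2.resize(i[70:250,40:230],None,fx=2,fy=2,interpolation=2)
cv2.imwrite('pics/k.png',np.hstack([f(a),f(b)]))
cs=cams();print(proj(cs['top'],[[.5773,-.0872,.097],[.5773,-.0872,.085],[.5773,-.0872,.068]]))"
```

```text
[[249.29805907 179.06252984]
 [249.61263176 179.96430123]
 [250.04719265 181.2100374 ]]
```

View pics/k.png

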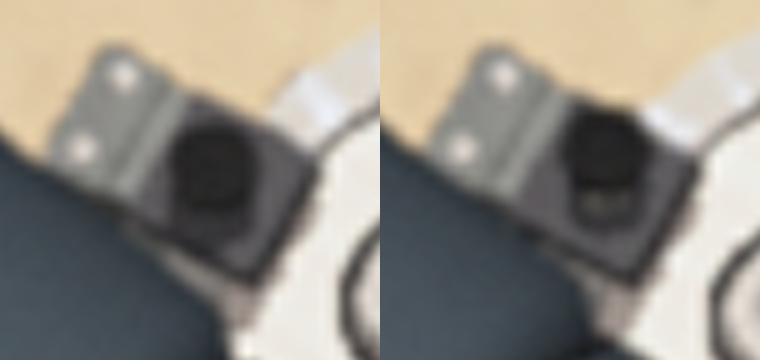

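Emit:
{"method": "play_rows", "body": {"motion": [[[0,-0.1,0.2],[-0.1,0,0],0],[[0,-0.2,0.4],[-0.3,0,0],0],[[0,-0.3,0.6],[-0.4,0,0],0],[[0,-0.3,0.6],[-0.4,0,0],0]]}}

```text
time_s: 19.7
position: [0.5224, -0.2635, 0.0525]
tcp_rot: [[-0.0, -0.377, 0.926], [-0.0, 0.926, 0.377], [-1.0, -0.0, -0.0]]
force: [-2.8, -4.3, -2.4]
opening: 0.004
```

```bash
cat > k.py <<'E'
from h import *
import sys
n=sys.argv[1]
cs=cams()
arc(.3,3)
cv2.imwrite(f'pics/k{n}.png',cv2.resize(cs['top']['img'][160:205,225:285],None,fx=10,fy=10,interpolation=2))
E
python3 k.py 1
```

```text
t 19.8 [ 522.3 -263.5   52.4] yaw 112.2 post r,ang 84.1 281.6 F [-3.3 -4.2 -3.5] Ftan,rad 4.0 -3.5
[-0.  -0.2  0.4] -0.3
[-0.  -0.3  0.9] -0.6
[-0.  -0.5  1.3] -0.9
```

View pics/k1.png

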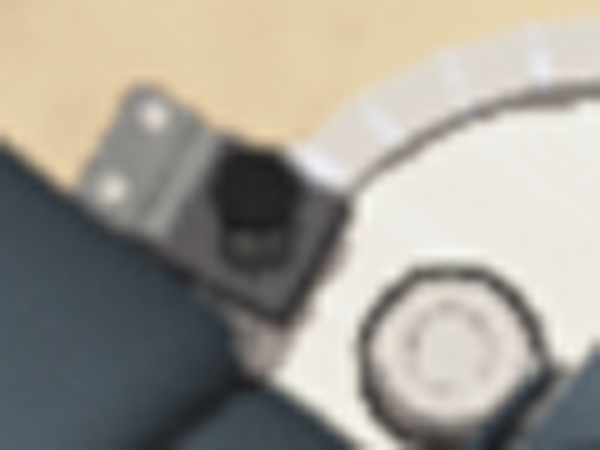

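Emit:
{"method": "play_rows", "body": {"motion": [[[0,-0.2,0.2],[-0.1,0,0],0],[[0,-0.3,0.4],[-0.3,0,0],0],[[0,-0.4,0.6],[-0.4,0,0],0],[[0,-0.4,0.6],[-0.4,0,0],0]]}}

```text
time_s: 20.2
position: [0.523, -0.2635, 0.0525]
tcp_rot: [[-0.0, -0.384, 0.923], [0.0, 0.923, 0.384], [-1.0, 0.0, -0.0]]
force: [-4.5, -3.1, -4.0]
opening: 0.008
```

```bash
python3 k.py 2
```

```text
t 20.3 [ 523.  -263.6   52.5] yaw 112.6 post r,ang 84.2 282.1 F [-3.8 -2.8 -1.9] Ftan,rad 4.3 -2.0
[-0.  -0.2  0.4] -0.3
[-0.  -0.3  0.9] -0.6
[-0.  -0.5  1.3] -0.9
```

View pics/k2.png

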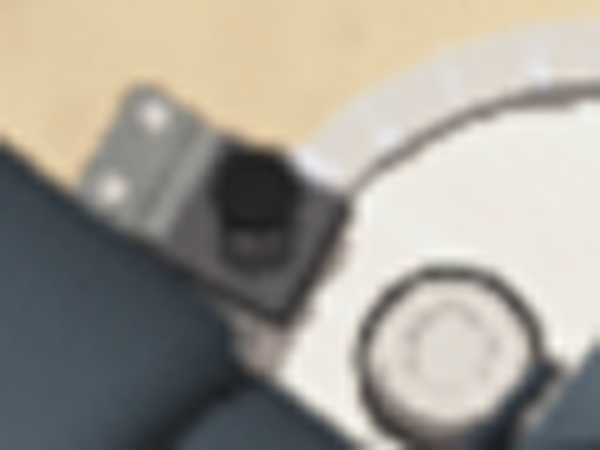

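Emit:
{"method": "play_rows", "body": {"motion": [[[0,-0.1,0.3],[-0.2,0,0],0],[[0,-0.2,0.6],[-0.4,0,0],0],[[0,-0.4,0.9],[-0.6,0,0],0],[[0,-0.4,0.9],[-0.6,0,0],0]]}}

```text
time_s: 20.7
position: [0.524, -0.2635, 0.0525]
tcp_rot: [[-0.0, -0.394, 0.919], [0.0, 0.919, 0.394], [-1.0, 0.0, -0.0]]
force: [-3.8, -3.1, -2.5]
opening: 0.004
```

```bash
python3 k.py 3
```

```text
t 20.8 [ 524.  -263.5   52.5] yaw 113.2 post r,ang 84.1 282.7 F [-3.7 -2.3 -3.2] Ftan,rad 4.1 -1.5
[-0.  -0.2  0.4] -0.3
[-0.  -0.3  0.9] -0.6
[-0.  -0.5  1.3] -0.9
```

View pics/k3.png

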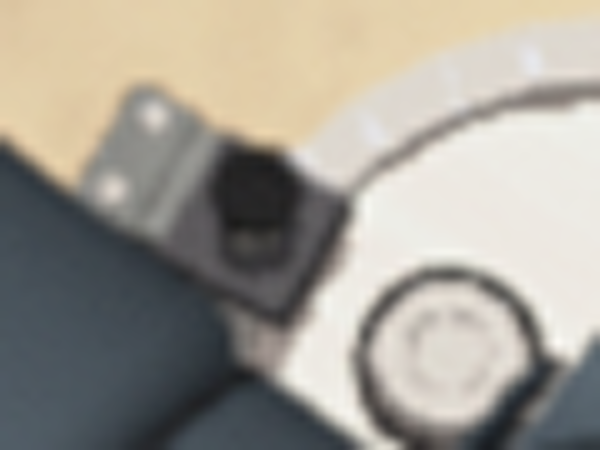

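```bash
python3 -c "
from h import *
cs=cams()
for p in ((450,347),(448,350)):
  a=atz(cs['top'],cr(p,(225,160),10),.046);d=a[:2]-[519.65,-174.85];print(a,np.hypot(*d),np.degrees(np.arctan2(d[1],d[0])))
im=cs['top']['img']
cv2.imwrite('pics/side14.png',cv2.resize(cs['side']['img'][150:270,210:330],None,fx=5,fy=5,interpolation=2))
cv2.imwrite('pics/top14.png',im)
"
```

```text
[ 548.8 -133.3   46. ] 50.75554156936952 54.94786803803376
[ 548.1 -132.8   46. ] 50.7701191647213 55.918680842365255
```

View pics/side14.png

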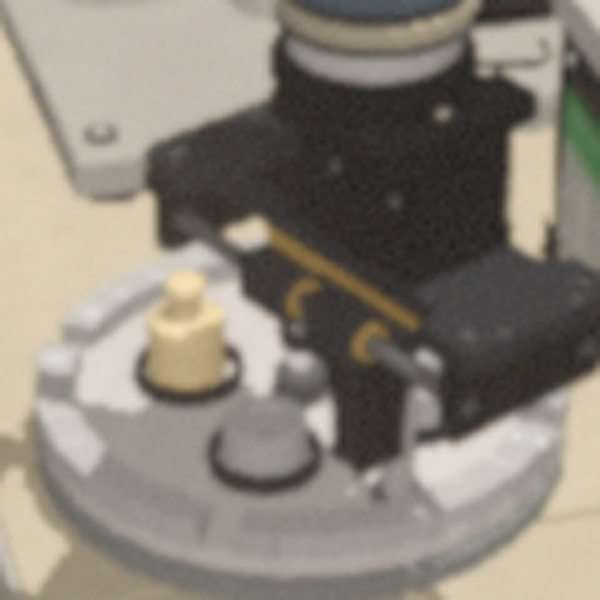

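View pics/top14.png

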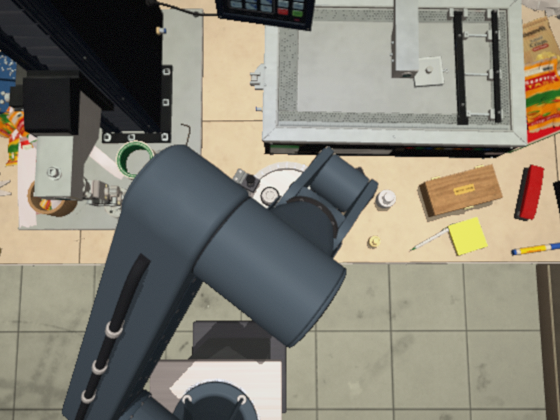

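Emit:
{"method": "play_rows", "body": {"motion": [[[0,-0.1,0.3],[-0.2,0,0],0],[[0,-0.2,0.6],[-0.4,0,0],0],[[0,-0.4,0.9],[-0.6,0,0],0],[[0,-0.4,0.9],[-0.6,0,0],0]]}}

```text
time_s: 21.3
position: [0.525, -0.2635, 0.0525]
tcp_rot: [[-0.0, -0.403, 0.915], [0.0, 0.915, 0.403], [-1.0, 0.0, -0.0]]
force: [-3.5, -2.0, -2.3]
opening: 0.006
```

```bash
python3 k.py 4
```

```text
t 21.4 [ 525.  -263.5   52.5] yaw 113.8 post r,ang 84.2 283.3 F [-3.8 -1.6 -2.5] Ftan,rad 4.1 -0.7
[-0.  -0.2  0.4] -0.3
[-0.  -0.3  0.9] -0.6
[-0.  -0.5  1.3] -0.9
```

View pics/k4.png

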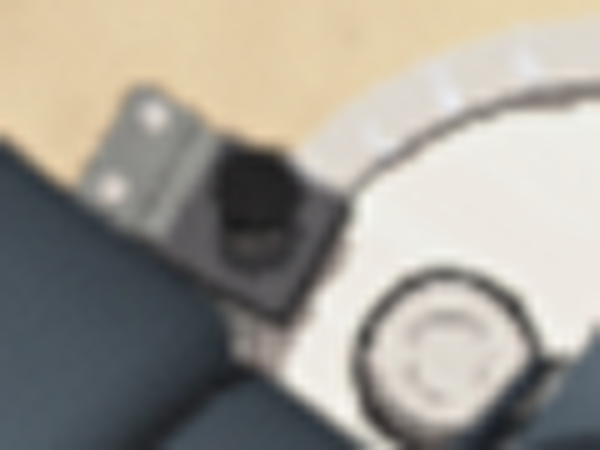

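Emit:
{"method": "play_rows", "body": {"motion": [[[0,-0.1,0.3],[-0.2,0,0],0],[[0,-0.2,0.6],[-0.4,0,0],0],[[0,-0.4,0.9],[-0.6,0,0],0],[[0,-0.4,0.9],[-0.6,0,0],0]]}}

```text
time_s: 21.8
position: [0.526, -0.2635, 0.0525]
tcp_rot: [[-0.0, -0.413, 0.911], [0.0, 0.911, 0.413], [-1.0, 0.001, -0.0]]
force: [-3.3, -0.9, -2.9]
opening: 0.006
```

```bash
python3 k.py 5
```

```text
t 21.9 [ 525.9 -263.5   52.5] yaw 114.4 post r,ang 84.2 283.9 F [-3.8 -0.9 -1.9] Ftan,rad 3.9 0.0
[-0.  -0.2  0.4] -0.3
[-0.  -0.3  0.9] -0.6
[-0.  -0.5  1.3] -0.9
```

View pics/k5.png

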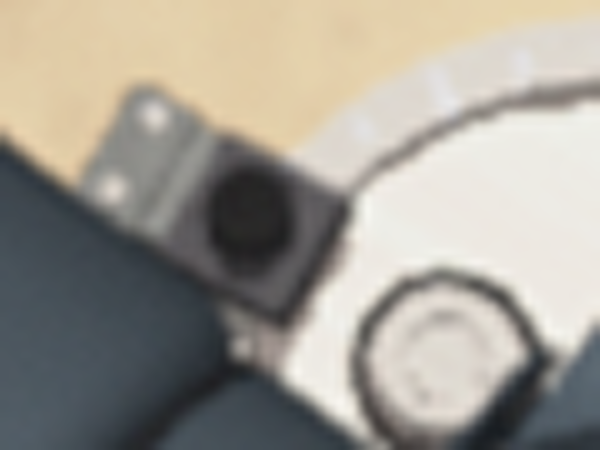

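Emit:
{"method": "play_rows", "body": {"motion": [[[0,-0.1,0.3],[-0.2,0,0],0],[[0,-0.2,0.6],[-0.4,0,0],0],[[0,-0.3,0.9],[-0.6,0,0],0],[[0,-0.4,1.2],[-0.8,0,0],0],[[0,-0.5,1.5],[-1,0,0],0],[[0,-0.5,1.5],[-1,0,0],0]]}}

```text
time_s: 22.5
position: [0.5275, -0.2634, 0.0525]
tcp_rot: [[-0.0, -0.429, 0.904], [0.0, 0.904, 0.429], [-1.0, 0.0, -0.0]]
force: [-4.5, -1.1, -2.4]
opening: 0.006
```

```bash
python3 k.py 6
```

```text
t 22.6 [ 527.5 -263.4   52.5] yaw 115.4 post r,ang 84.3 284.9 F [-3.4 -0.5 -1.1] Ftan,rad 3.4 0.4
[-0.  -0.2  0.4] -0.3
[-0.  -0.3  0.9] -0.6
[-0.  -0.5  1.3] -0.9
```

Emit:
{"method": "play_rows", "body": {"motion": [[[0,-0.1,0.3],[0,0,0],0],[[0,-0.1,0.6],[0,0,0],0],[[0,-0.2,0.9],[0,0,0],0],[[0,-0.2,1.2],[0,0,0],0],[[0,-0.3,1.5],[0,0,0],0],[[0,-0.3,1.5],[0,0,0],0]]}}

```text
time_s: 23.2
position: [0.5289, -0.2632, 0.0525]
tcp_rot: [[-0.001, -0.429, 0.904], [0.0, 0.904, 0.429], [-1.0, 0.0, -0.0]]
force: [-4.9, -0.6, -1.5]
opening: 0.005
```

```bash
python3 k.py 7
```

```text
t 23.3 [ 528.8 -263.2   52.5] yaw 115.4 post r,ang 84.4 285.9 F [-4.8 -1.2 -1.6] Ftan,rad 4.9 0.2
[-0.  -0.2  0.4] -0.3
[-0.  -0.3  0.9] -0.6
[-0.  -0.5  1.3] -0.9
```

Emit:
{"method": "play_rows", "body": {"motion": [[[0,-0.1,0.3],[0,0,0],0],[[0,-0.1,0.6],[0,0,0],0],[[0,-0.2,0.9],[0,0,0],0],[[0,-0.2,1.2],[0,0,0],0],[[0,-0.2,1.2],[0,0,0],0]]}}

```text
time_s: 23.8
position: [0.5291, -0.2631, 0.0525]
tcp_rot: [[-0.002, -0.429, 0.903], [-0.0, 0.903, 0.429], [-1.0, 0.001, -0.002]]
force: [-6.5, -2.3, -0.4]
opening: 0.005
```

```bash
python3 k.py 8
```

```text
t 23.9 [ 529.1 -263.1   52.5] yaw 115.4 post r,ang 84.4 286.0 F [-7.1 -2.  -0.8] Ftan,rad 7.4 -0.0
[-0.  -0.2  0.4] -0.3
[-0.  -0.3  0.9] -0.6
[-0.  -0.5  1.3] -0.9
```

View pics/k8.png

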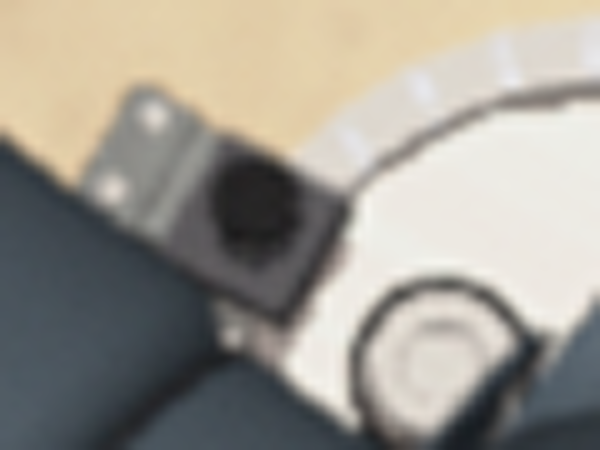

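Emit:
{"method": "play_rows", "body": {"motion": [[[0,-0.1,0.4],[0,0,0],0],[[0,-0.2,0.8],[0,0,0],0],[[0,-0.2,1.2],[0,0,0],0],[[0,-0.2,1.2],[0,0,0],0]]}}

```text
time_s: 24.3
position: [0.5293, -0.263, 0.0525]
tcp_rot: [[-0.004, -0.43, 0.903], [-0.0, 0.903, 0.43], [-1.0, 0.002, -0.004]]
force: [-9.9, -2.8, 0.8]
opening: 0.009
```

```bash
python3 k.py 9
```

```text
t 24.4 [ 529.3 -263.    52.5] yaw 115.4 post r,ang 84.4 286.2 F [-9.6 -3.7  0.1] Ftan,rad 10.2 -0.9
[-0.  -0.2  0.4] -0.3
[-0.  -0.3  0.9] -0.6
[-0.  -0.5  1.3] -0.9
```

Ramp to about 12.5 N and hold for over a second.

Emit:
{"method": "play_rows", "body": {"motion": [[[0,-0.1,0.4],[0,0,0],0],[[0,-0.1,0.8],[0,0,0],0],[[0,-0.1,0.8],[0,0,0],0],[[0,-0.1,0.8],[0,0,0],0]]}}

```text
time_s: 24.8
position: [0.5294, -0.263, 0.0525]
tcp_rot: [[-0.006, -0.43, 0.903], [-0.0, 0.903, 0.43], [-1.0, 0.002, -0.005]]
force: [-11.0, -4.4, 2.0]
opening: 0.012
```

Emit:
{"method": "play_rows", "body": {"motion": [[[0,0,0],[0,0,0],0],[[0,0,0],[0,0,0],0],[[0,0,0],[0,0,0],0],[[0,0,0],[0,0,0],0]]}}

```text
time_s: 25.2
position: [0.5294, -0.263, 0.0525]
tcp_rot: [[-0.006, -0.43, 0.903], [-0.0, 0.903, 0.43], [-1.0, 0.002, -0.005]]
force: [-11.5, -4.1, 1.6]
opening: 0.002
```

```bash
python3 k.py 10
```

```text
t 25.3 [ 529.4 -262.9   52.5] yaw 115.5 post r,ang 84.3 286.2 F [-12.   -4.    1.7] Ftan,rad 12.7 -0.5
[-0.  -0.2  0.4] -0.3
[-0.  -0.3  0.9] -0.6
[-0.  -0.5  1.3] -0.9
```

Emit:
{"method": "play_rows", "body": {"motion": [[[0,0,0],[0,0,0],0],[[0,0,0],[0,0,0],0],[[0,0,0],[0,0,0],0],[[0,0,0],[0,0,0],0],[[0,0,0],[0,0,0],0],[[0,0,0],[0,0,0],0],[[0,0,0],[0,0,0],0],[[0,0,0],[0,0,0],0]]}}

```text
time_s: 26.1
position: [0.5294, -0.2629, 0.0525]
tcp_rot: [[-0.006, -0.43, 0.903], [-0.0, 0.903, 0.43], [-1.0, 0.002, -0.005]]
force: [-11.5, -4.7, 1.6]
opening: 0.005
```

Emit:
{"method": "play_rows", "body": {"motion": [[[0,0,-1],[0,0,0],0],[[0,0,-3],[0,0,0],0],[[0,0,-6],[0,0,0],0],[[0,0,-10],[0,0,0],0],[[0,0,-14],[0,0,0],0],[[0,0,-15],[0,0,0],0],[[0,0,-15],[0,0,0],0]]}}

```text
time_s: 26.8
position: [0.519, -0.269, 0.0528]
tcp_rot: [[0.001, -0.428, 0.904], [-0.001, 0.904, 0.428], [-1.0, -0.001, 0.001]]
force: [-0.4, -0.6, 0.9]
opening: 0.003
```

Emit:
{"method": "play_rows", "body": {"motion": [[[-10,0,0],[0,0,0],0],[[-25,0,0],[0,0,0],0],[[-45,0,0],[0,0,0],0],[[-70,0,0],[0,0,0],0],[[-95,0,0],[0,0,0],0],[[-115,0,0],[0,0,0],0],[[-130,0,0],[0,0,0],0],[[-130,0,0],[0,0,0],0]]}}

```text
time_s: 27.6
position: [0.5203, -0.2697, 0.1857]
tcp_rot: [[0.005, -0.429, 0.903], [-0.004, 0.903, 0.429], [-1.0, -0.006, 0.003]]
force: [0.9, 0.8, 0.5]
opening: 0.003
```

```bash
python3 -c "
from h import *
go(430,-200,200,115)"
```

```text
t 27.6 p [ 520.3 -269.7  185.7] yaw 115.4 F [0.9 0.8 0.5] open 0.003 j [ -38.   30.   90.    0.   60. -154.]
shift [-15.1 101.6 -51.7] rot [0.4 0.2 0.3]
```

Emit:
{"method": "play_rows", "body": {"motion": [[[-5,0,-15],[5,0,0],0],[[-10,0,-40],[12,0,0],0],[[-15,0,-65],[20,0,0],0],[[-15,0,-90],[28,0,0],0],[[-15,0,-105],[35,0,0],0],[[-15,0,-115],[40,0,0],0],[[-15,0,-115],[40,0,0],0],[[-15,0,-115],[40,0,0],0]]}}

```text
time_s: 28.4
position: [0.4148, -0.3178, 0.1972]
tcp_rot: [[-0.0, 0.251, 0.968], [0.001, 0.968, -0.251], [-1.0, 0.001, -0.0]]
force: [-0.0, 0.6, -0.4]
opening: 0.002
```

```bash
python3 -c "
from h import *
cs=cams();go(430,-200,200,115)
cv2.imwrite('pics/side15.png',cv2.resize(cs['side']['img'][140:340,180:380],None,fx=3,fy=3,interpolation=2))
cv2.imwrite('pics/top15.png',cv2.resize(cs['top']['img'][140:300,160:420],None,fx=3,fy=3,interpolation=2))"
```

```text
t 28.5 p [ 415.2 -317.6  197.3] yaw 75.5 F [-0.6 -0.5  0.3] open 0.005 j [ -50.   24.   98.    0.   57. -125.]
shift [ -2.6 117.6 -15.2] rot [-39.5   0.   -0. ]
```

View pics/side15.png

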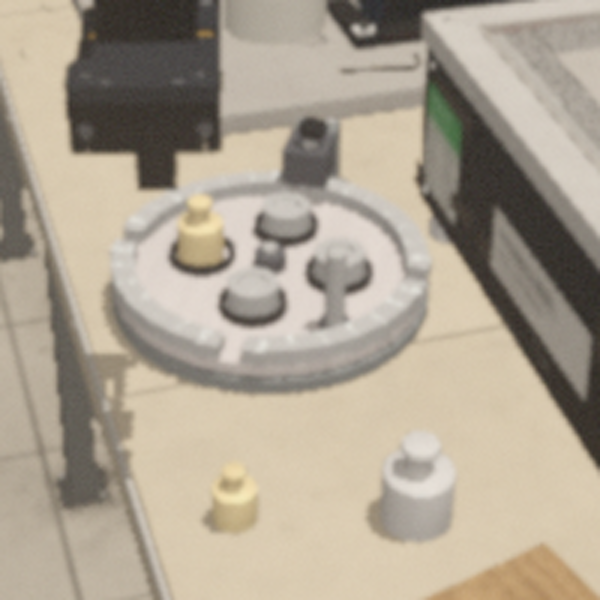

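View pics/top15.png

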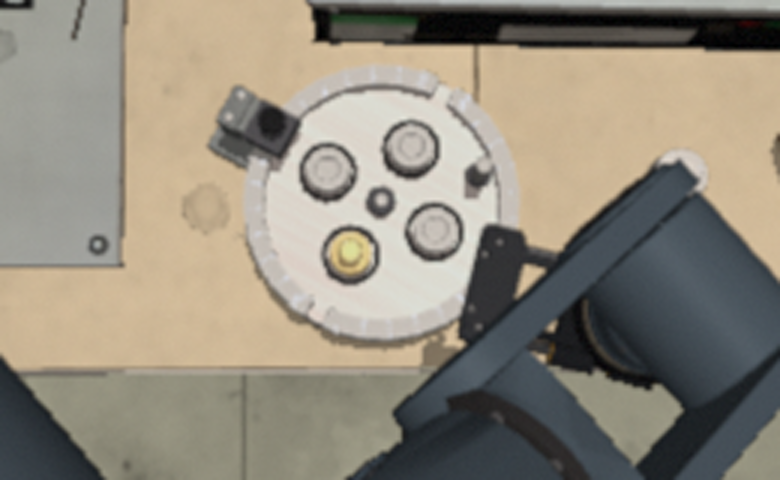

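```bash
python3 -c "
from h import *
cs=cams();cv2.imwrite('pics/e.png',cs['side']['img'])
a=cv2.imread('pics/side0.png')[275:325,245:340].astype(int);b=cs['side']['img'][275:325,245:340].astype(int);print(np.abs(a-b).max(),np.abs(a-b).mean())
print(tri(cs,cr((271,122),(160,140),3),cr((313,128),(180,140),3)))
print(bot.hand_in())"
```

```text
16 10.031649122807018
(array([579.1, -88.4,  82.1]), array([0.95, 0.86]))
the job is handed in; nothing more can be done
None
```

The middle-sized weight is standing in the empty pocket and the table is turned and locked. I handed the job in at about 28.6 s of the 72 s allowed.

- **Weight:** I picked it up by the cylinder and lowered it until its foot touched the pocket floor, then let go. The last pictures show it upright inside the ring.
- **Turning:** I pushed the post anticlockwise with shut fingers. The pushing force was 3.4–5.5 N in the readings, taken at the end of each move. The pin tilted on the slot's edge just before it was lined up, then dropped by itself. The table then turned about another 2° before stopping hard.
- **Lock proof:** I leaned on the post the same way with about 12–12.7 N for more than a second, and the readings stayed below 13 N. The tool did not move beyond 0.1 mm. I then backed off and raised the arm clear.

**Last checks:**
- **Pin:** the knob top measured about 82 mm above the worktop, against 95 mm at the start by the same method. That fits the 12 mm drop; the text implies 85 mm, and the gap is within my measuring error.
- **Other two weights:** the side view shows them in the same places, with only an even brightness difference between the first and last pictures.
- **Disagreement:** partway through the push, the table angle read from the images was 1–2° less than the angle worked out from the finger position. I relied on the pin dropping and the hard stop instead.

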